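Untangle the claw hooks and lay up the links

TASK

The wooden-knobbed claw hooks for the tool wall have been left hooked into three steel links: free every hook from its link and put the hooks in the sectioned box, one to a section. Lay the three empty links fully down, feet first, in the cut-outs of their own outline in the shadow-cut board. Leave the jar, the turned blank and the gouge where they are.

Things in the scene. Friction and masses are not known exactly. Their poses are not given: they have to be found in the camera images.
- hook1_mid (a point): Claw hook in the long link; may be absent. Wood knob, 24 mm dia., 26 mm high, on a 6 mm steel stem ending below in two opposite claws; 64 mm tall, 0.04 kg. Point: on the stem axis, 32 mm above the underside; knob centre is 19 mm up z from it. z: up the stem; x: along the claws, which reach 22 mm either side, 6 mm thick, their ends turned up to 11 mm above the underside; hub at the foot 13 mm dia.
- hook2_mid (a point): Second claw hook in the long link, same make as hook1; may be absent. Start, hooks 1 to 4: standing on the table in a link's slot, 25 mm from its middle, claws across the slot (within 0.3 rad of square) under both bars. The claws pass up through the slot only when turned to lie along it (within about 0.25 rad, stem near the slot's centre line).
- hook3_mid (a point): Claw hook in the winged link, same make and start as the others; may be absent. While a hook stands on the table its claws turn freely under the bars; raised more than about 5 mm with the claws across, they cup the bars and lift the link with it.
- hook4_mid (a point): Second claw hook in the winged link, same make and start as the others; may be absent.
- hook5_mid (a point): The claw hook in the stub link, same make as the others; may be absent. It starts at the middle of its link, claws across the slot (within 0.3 rad of square).
- long_link_mid (a point): the long link, 140 mm long and 31 mm wide: 0.13 kg. Two parallel 7 mm round steel bars 24 mm apart on centres (31 mm over the outsides, 17 mm slot between), bar centres 20 mm above the underside, ends bent down to a cross bar (foot) on the table at each end, like a low bridge. Point: its middle, 12 mm above the underside; x along the bars, z up. Its feet are as wide as the bars (31 mm).
- wing_link_mid (a point): the winged link, 113 mm long: 0.13 kg. Two parallel 7 mm round steel bars 24 mm apart on centres (31 mm over the outsides, 17 mm slot between), bar centres 20 mm above the underside, ends bent down to a cross bar (foot) on the table at each end, like a low bridge. Point: its middle, 12 mm above the underside; x along the bars, z up. Its feet are wings 60 mm wide in all (y).
- stub_link_mid (a point): the stub link, 75 mm long: 0.13 kg. Two parallel 7 mm round steel bars 24 mm apart on centres (31 mm over the outsides, 17 mm slot between), bar centres 20 mm above the underside, ends bent down to a cross bar (foot) on the table at each end, like a low bridge. Point: its middle, 12 mm above the underside; x along the bars, z up. Its feet are wings 48 mm wide in all (y).
- bin: loose sectioned box of plywood, 230 mm (x) by 155 mm (y), 33 mm high, 0.95 kg, open at the top, with six sections, 3 along x by 2 along y. Origin: centre of its underside; z up.
- cell1 (a point): centre of the floor of one section of the box, 5 mm above the box's underside; section 70 x 70 mm inside, along this point's x and y; walls 5 mm thick and 28 mm high above the floor
- cell2 (a point): centre of the floor of one section of the box, 5 mm above the box's underside; section 70 x 70 mm inside, along this point's x and y; walls 5 mm thick and 28 mm high above the floor
- cell3 (a point): centre of the floor of one section of the box, 5 mm above the box's underside; section 70 x 70 mm inside, along this point's x and y; walls 5 mm thick and 28 mm high above the floor
- cell4 (a point): centre of the floor of one section of the box, 5 mm above the box's underside; section 70 x 70 mm inside, along this point's x and y; walls 5 mm thick and 28 mm high above the floor
- cell5 (a point): centre of the floor of one section of the box, 5 mm above the box's underside; section 70 x 70 mm inside, along this point's x and y; walls 5 mm thick and 28 mm high above the floor
- cell6 (a point): centre of the floor of one section of the box, 5 mm above the box's underside; section 70 x 70 mm inside, along this point's x and y; walls 5 mm thick and 28 mm high above the floor
- board: loose shadow-cut board, 169 mm (x) by 206 mm (y), 14 mm thick, 0.98 kg, with three cut-outs 9 mm deep. Origin: centre of its underside; z up.
- cut_long (a point): centre of the floor of the plain rectangular cut-out for the long link, 145 x 36 mm with the long way along x; 9 mm deep; the board's top is 9 mm above this point
- cut_wing (a point): centre of the floor of the I-shaped cut-out for the winged link, 118 mm along x and 36 mm wide, widening to 65 mm over the last 13 mm at both ends; 9 mm deep; the board's top is 9 mm above this point
- cut_stub (a point): centre of the floor of the smaller I-shaped cut-out for the stub link, 80 mm along x and 36 mm wide, widening to 53 mm over the last 13 mm at both ends; 9 mm deep; the board's top is 9 mm above this point
- jar: bystander: brown glass jar with a metal cap, 60 mm diameter, 60 mm tall; origin at the centre of its underside
- blank: bystander: upright turned wood blank, 42 mm diameter, 70 mm tall; origin at the centre of its underside
- gouge: bystander: turning gouge lying on the table, along its y: blade to -y (105 mm), 25 mm thick handle to +y (130 mm); origin on the table under the blade
There are look-alikes about, which are no part of the job. What is shaped like the part that bears hook2_mid but purple is not meant.

How it is judged (in metres and radians):
At the end, for the whole second after the job is handed in: Every hook present rests in a section of the box (mid point within 34 mm of its centre seen from above, under 50 mm above its floor), no two in one section; each link rests on the floor of its own cut-out (middle within 6 mm, height within 3 mm, aligned within 0.08 rad, tilt under 0.12 rad) ((horizontal distance between hook1_mid and cell1 below 0.034 m or horizontal distance between hook1_mid and cell2 below 0.034 m or horizontal distance between hook1_mid and cell3 below 0.034 m or horizontal distance between hook1_mid and cell4 below 0.034 m or horizontal distance between hook1_mid and cell5 below 0.034 m or horizontal distance between hook1_mid and cell6 below 0.034 m) and z of hook1_mid in the frame of bin between 0 and 0.055 m and (horizontal distance between hook2_mid and cell1 below 0.034 m or horizontal distance between hook2_mid and cell2 below 0.034 m or horizontal distance between hook2_mid and cell3 below 0.034 m or horizontal distance between hook2_mid and cell4 below 0.034 m or horizontal distance between hook2_mid and cell5 below 0.034 m or horizontal distance between hook2_mid and cell6 below 0.034 m) and z of hook2_mid in the frame of bin between 0 and 0.055 m and (horizontal distance between hook3_mid and cell1 below 0.034 m or horizontal distance between hook3_mid and cell2 below 0.034 m or horizontal distance between hook3_mid and cell3 below 0.034 m or horizontal distance between hook3_mid and cell4 below 0.034 m or horizontal distance between hook3_mid and cell5 below 0.034 m or horizontal distance between hook3_mid and cell6 below 0.034 m) and z of hook3_mid in the frame of bin between 0 and 0.055 m and (horizontal distance between hook4_mid and cell1 below 0.034 m or horizontal distance between hook4_mid and cell2 below 0.034 m or horizontal distance between hook4_mid and cell3 below 0.034 m or horizontal distance between hook4_mid and cell4 below 0.034 m or horizontal distance between hook4_mid and cell5 below 0.034 m or horizontal distance between hook4_mid and cell6 below 0.034 m) and z of hook4_mid in the frame of bin between 0 and 0.055 m and (horizontal distance between hook5_mid and cell1 below 0.034 m or horizontal distance between hook5_mid and cell2 below 0.034 m or horizontal distance between hook5_mid and cell3 below 0.034 m or horizontal distance between hook5_mid and cell4 below 0.034 m or horizontal distance between hook5_mid and cell5 below 0.034 m or horizontal distance between hook5_mid and cell6 below 0.034 m) and z of hook5_mid in the frame of bin between 0 and 0.055 m and not ((horizontal distance between hook1_mid and cell1 below 0.034 m or height (world z) of bin above 5 m) and (horizontal distance between hook2_mid and cell1 below 0.034 m or height (world z) of bin above 5 m)) and not ((horizontal distance between hook1_mid and cell2 below 0.034 m or height (world z) of bin above 5 m) and (horizontal distance between hook2_mid and cell2 below 0.034 m or height (world z) of bin above 5 m)) and not ((horizontal distance between hook1_mid and cell3 below 0.034 m or height (world z) of bin above 5 m) and (horizontal distance between hook2_mid and cell3 below 0.034 m or height (world z) of bin above 5 m)) and not ((horizontal distance between hook1_mid and cell4 below 0.034 m or height (world z) of bin above 5 m) and (horizontal distance between hook2_mid and cell4 below 0.034 m or height (world z) of bin above 5 m)) and not ((horizontal distance between hook1_mid and cell5 below 0.034 m or height (world z) of bin above 5 m) and (horizontal distance between hook2_mid and cell5 below 0.034 m or height (world z) of bin above 5 m)) and not ((horizontal distance between hook1_mid and cell6 below 0.034 m or height (world z) of bin above 5 m) and (horizontal distance between hook2_mid and cell6 below 0.034 m or height (world z) of bin above 5 m)) and not ((horizontal distance between hook1_mid and cell1 below 0.034 m or height (world z) of bin above 5 m) and (horizontal distance between hook3_mid and cell1 below 0.034 m or height (world z) of bin above 5 m)) and not ((horizontal distance between hook1_mid and cell2 below 0.034 m or height (world z) of bin above 5 m) and (horizontal distance between hook3_mid and cell2 below 0.034 m or height (world z) of bin above 5 m)) and not ((horizontal distance between hook1_mid and cell3 below 0.034 m or height (world z) of bin above 5 m) and (horizontal distance between hook3_mid and cell3 below 0.034 m or height (world z) of bin above 5 m)) and not ((horizontal distance between hook1_mid and cell4 below 0.034 m or height (world z) of bin above 5 m) and (horizontal distance between hook3_mid and cell4 below 0.034 m or height (world z) of bin above 5 m)) and not ((horizontal distance between hook1_mid and cell5 below 0.034 m or height (world z) of bin above 5 m) and (horizontal distance between hook3_mid and cell5 below 0.034 m or height (world z) of bin above 5 m)) and not ((horizontal distance between hook1_mid and cell6 below 0.034 m or height (world z) of bin above 5 m) and (horizontal distance between hook3_mid and cell6 below 0.034 m or height (world z) of bin above 5 m)) and not ((horizontal distance between hook1_mid and cell1 below 0.034 m or height (world z) of bin above 5 m) and (horizontal distance between hook4_mid and cell1 below 0.034 m or height (world z) of bin above 5 m)) and not ((horizontal distance between hook1_mid and cell2 below 0.034 m or height (world z) of bin above 5 m) and (horizontal distance between hook4_mid and cell2 below 0.034 m or height (world z) of bin above 5 m)) and not ((horizontal distance between hook1_mid and cell3 below 0.034 m or height (world z) of bin above 5 m) and (horizontal distance between hook4_mid and cell3 below 0.034 m or height (world z) of bin above 5 m)) and not ((horizontal distance between hook1_mid and cell4 below 0.034 m or height (world z) of bin above 5 m) and (horizontal distance between hook4_mid and cell4 below 0.034 m or height (world z) of bin above 5 m)) and not ((horizontal distance between hook1_mid and cell5 below 0.034 m or height (world z) of bin above 5 m) and (horizontal distance between hook4_mid and cell5 below 0.034 m or height (world z) of bin above 5 m)) and not ((horizontal distance between hook1_mid and cell6 below 0.034 m or height (world z) of bin above 5 m) and (horizontal distance between hook4_mid and cell6 below 0.034 m or height (world z) of bin above 5 m)) and not ((horizontal distance between hook1_mid and cell1 below 0.034 m or height (world z) of bin above 5 m) and (horizontal distance between hook5_mid and cell1 below 0.034 m or height (world z) of bin above 5 m)) and not ((horizontal distance between hook1_mid and cell2 below 0.034 m or height (world z) of bin above 5 m) and (horizontal distance between hook5_mid and cell2 below 0.034 m or height (world z) of bin above 5 m)) and not ((horizontal distance between hook1_mid and cell3 below 0.034 m or height (world z) of bin above 5 m) and (horizontal distance between hook5_mid and cell3 below 0.034 m or height (world z) of bin above 5 m)) and not ((horizontal distance between hook1_mid and cell4 below 0.034 m or height (world z) of bin above 5 m) and (horizontal distance between hook5_mid and cell4 below 0.034 m or height (world z) of bin above 5 m)) and not ((horizontal distance between hook1_mid and cell5 below 0.034 m or height (world z) of bin above 5 m) and (horizontal distance between hook5_mid and cell5 below 0.034 m or height (world z) of bin above 5 m)) and not ((horizontal distance between hook1_mid and cell6 below 0.034 m or height (world z) of bin above 5 m) and (horizontal distance between hook5_mid and cell6 below 0.034 m or height (world z) of bin above 5 m)) and not ((horizontal distance between hook2_mid and cell1 below 0.034 m or height (world z) of bin above 5 m) and (horizontal distance between hook3_mid and cell1 below 0.034 m or height (world z) of bin above 5 m)) and not ((horizontal distance between hook2_mid and cell2 below 0.034 m or height (world z) of bin above 5 m) and (horizontal distance between hook3_mid and cell2 below 0.034 m or height (world z) of bin above 5 m)) and not ((horizontal distance between hook2_mid and cell3 below 0.034 m or height (world z) of bin above 5 m) and (horizontal distance between hook3_mid and cell3 below 0.034 m or height (world z) of bin above 5 m)) and not ((horizontal distance between hook2_mid and cell4 below 0.034 m or height (world z) of bin above 5 m) and (horizontal distance between hook3_mid and cell4 below 0.034 m or height (world z) of bin above 5 m)) and not ((horizontal distance between hook2_mid and cell5 below 0.034 m or height (world z) of bin above 5 m) and (horizontal distance between hook3_mid and cell5 below 0.034 m or height (world z) of bin above 5 m)) and not ((horizontal distance between hook2_mid and cell6 below 0.034 m or height (world z) of bin above 5 m) and (horizontal distance between hook3_mid and cell6 below 0.034 m or height (world z) of bin above 5 m)) and not ((horizontal distance between hook2_mid and cell1 below 0.034 m or height (world z) of bin above 5 m) and (horizontal distance between hook4_mid and cell1 below 0.034 m or height (world z) of bin above 5 m)) and not ((horizontal distance between hook2_mid and cell2 below 0.034 m or height (world z) of bin above 5 m) and (horizontal distance between hook4_mid and cell2 below 0.034 m or height (world z) of bin above 5 m)) and not ((horizontal distance between hook2_mid and cell3 below 0.034 m or height (world z) of bin above 5 m) and (horizontal distance between hook4_mid and cell3 below 0.034 m or height (world z) of bin above 5 m)) and not ((horizontal distance between hook2_mid and cell4 below 0.034 m or height (world z) of bin above 5 m) and (horizontal distance between hook4_mid and cell4 below 0.034 m or height (world z) of bin above 5 m)) and not ((horizontal distance between hook2_mid and cell5 below 0.034 m or height (world z) of bin above 5 m) and (horizontal distance between hook4_mid and cell5 below 0.034 m or height (world z) of bin above 5 m)) and not ((horizontal distance between hook2_mid and cell6 below 0.034 m or height (world z) of bin above 5 m) and (horizontal distance between hook4_mid and cell6 below 0.034 m or height (world z) of bin above 5 m)) and not ((horizontal distance between hook2_mid and cell1 below 0.034 m or height (world z) of bin above 5 m) and (horizontal distance between hook5_mid and cell1 below 0.034 m or height (world z) of bin above 5 m)) and not ((horizontal distance between hook2_mid and cell2 below 0.034 m or height (world z) of bin above 5 m) and (horizontal distance between hook5_mid and cell2 below 0.034 m or height (world z) of bin above 5 m)) and not ((horizontal distance between hook2_mid and cell3 below 0.034 m or height (world z) of bin above 5 m) and (horizontal distance between hook5_mid and cell3 below 0.034 m or height (world z) of bin above 5 m)) and not ((horizontal distance between hook2_mid and cell4 below 0.034 m or height (world z) of bin above 5 m) and (horizontal distance between hook5_mid and cell4 below 0.034 m or height (world z) of bin above 5 m)) and not ((horizontal distance between hook2_mid and cell5 below 0.034 m or height (world z) of bin above 5 m) and (horizontal distance between hook5_mid and cell5 below 0.034 m or height (world z) of bin above 5 m)) and not ((horizontal distance between hook2_mid and cell6 below 0.034 m or height (world z) of bin above 5 m) and (horizontal distance between hook5_mid and cell6 below 0.034 m or height (world z) of bin above 5 m)) and not ((horizontal distance between hook3_mid and cell1 below 0.034 m or height (world z) of bin above 5 m) and (horizontal distance between hook4_mid and cell1 below 0.034 m or height (world z) of bin above 5 m)) and not ((horizontal distance between hook3_mid and cell2 below 0.034 m or height (world z) of bin above 5 m) and (horizontal distance between hook4_mid and cell2 below 0.034 m or height (world z) of bin above 5 m)) and not ((horizontal distance between hook3_mid and cell3 below 0.034 m or height (world z) of bin above 5 m) and (horizontal distance between hook4_mid and cell3 below 0.034 m or height (world z) of bin above 5 m)) and not ((horizontal distance between hook3_mid and cell4 below 0.034 m or height (world z) of bin above 5 m) and (horizontal distance between hook4_mid and cell4 below 0.034 m or height (world z) of bin above 5 m)) and not ((horizontal distance between hook3_mid and cell5 below 0.034 m or height (world z) of bin above 5 m) and (horizontal distance between hook4_mid and cell5 below 0.034 m or height (world z) of bin above 5 m)) and not ((horizontal distance between hook3_mid and cell6 below 0.034 m or height (world z) of bin above 5 m) and (horizontal distance between hook4_mid and cell6 below 0.034 m or height (world z) of bin above 5 m)) and not ((horizontal distance between hook3_mid and cell1 below 0.034 m or height (world z) of bin above 5 m) and (horizontal distance between hook5_mid and cell1 below 0.034 m or height (world z) of bin above 5 m)) and not ((horizontal distance between hook3_mid and cell2 below 0.034 m or height (world z) of bin above 5 m) and (horizontal distance between hook5_mid and cell2 below 0.034 m or height (world z) of bin above 5 m)) and not ((horizontal distance between hook3_mid and cell3 below 0.034 m or height (world z) of bin above 5 m) and (horizontal distance between hook5_mid and cell3 below 0.034 m or height (world z) of bin above 5 m)) and not ((horizontal distance between hook3_mid and cell4 below 0.034 m or height (world z) of bin above 5 m) and (horizontal distance between hook5_mid and cell4 below 0.034 m or height (world z) of bin above 5 m)) and not ((horizontal distance between hook3_mid and cell5 below 0.034 m or height (world z) of bin above 5 m) and (horizontal distance between hook5_mid and cell5 below 0.034 m or height (world z) of bin above 5 m)) and not ((horizontal distance between hook3_mid and cell6 below 0.034 m or height (world z) of bin above 5 m) and (horizontal distance between hook5_mid and cell6 below 0.034 m or height (world z) of bin above 5 m)) and not ((horizontal distance between hook4_mid and cell1 below 0.034 m or height (world z) of bin above 5 m) and (horizontal distance between hook5_mid and cell1 below 0.034 m or height (world z) of bin above 5 m)) and not ((horizontal distance between hook4_mid and cell2 below 0.034 m or height (world z) of bin above 5 m) and (horizontal distance between hook5_mid and cell2 below 0.034 m or height (world z) of bin above 5 m)) and not ((horizontal distance between hook4_mid and cell3 below 0.034 m or height (world z) of bin above 5 m) and (horizontal distance between hook5_mid and cell3 below 0.034 m or height (world z) of bin above 5 m)) and not ((horizontal distance between hook4_mid and cell4 below 0.034 m or height (world z) of bin above 5 m) and (horizontal distance between hook5_mid and cell4 below 0.034 m or height (world z) of bin above 5 m)) and not ((horizontal distance between hook4_mid and cell5 below 0.034 m or height (world z) of bin above 5 m) and (horizontal distance between hook5_mid and cell5 below 0.034 m or height (world z) of bin above 5 m)) and not ((horizontal distance between hook4_mid and cell6 below 0.034 m or height (world z) of bin above 5 m) and (horizontal distance between hook5_mid and cell6 below 0.034 m or height (world z) of bin above 5 m)) and linear speed of each of hook1, hook2, hook3, hook4, hook5, long_link, wing_link, stub_link below 0.03 m/s and horizontal distance between long_link_mid and cut_long below 0.006 m and z of long_link_mid in the frame of cut_long between 0.009 and 0.015 m and angle between the x axis of long_link_mid and the x axis of cut_long, either way round below 0.08 rad and angle between each of long_link_mid, wing_link_mid, stub_link_mid's own z axis and vertical below 0.12 rad and horizontal distance between wing_link_mid and cut_wing below 0.006 m and z of wing_link_mid in the frame of cut_wing between 0.009 and 0.015 m and angle between the x axis of wing_link_mid and the x axis of cut_wing, either way round below 0.08 rad and horizontal distance between stub_link_mid and cut_stub below 0.006 m and z of stub_link_mid in the frame of cut_stub between 0.009 and 0.015 m and angle between the x axis of stub_link_mid and the x axis of cut_stub, either way round below 0.08 rad); the robot touches nothing.
It fails at once if the jar is disturbed (moved over 30 mm) (distance of jar from where it was at the start of the episode above 0.03 m).
It fails at once if the blank is disturbed (moved over 30 mm) (distance of blank from where it was at the start of the episode above 0.03 m).
It fails at once if the gouge is disturbed (moved over 30 mm) (distance of gouge from where it was at the start of the episode above 0.03 m).
Of hook1, hook2, hook3, hook4, hook5 only 3 to 5 are there at a start; the rules pass over those that are not, and their reading is None.
At some moment in a run one of bin, board may be knocked a few centimetres aside while the robot is not near it.
Once in a run the grip may slacken for a moment while it holds something.
It also fails if it takes over 210 s, if anything falls off the work surface, if the arm or the gripper's body presses on something with over 40 N, if the wrist force passes 120 N, or if a joint passes its speed limit or range.

ROBOT

A 6-joint arm with a two-finger parallel gripper is mounted at the origin on the work surface. World frame = base frame: x ahead of the robot, y to its left, z up, the work surface at z = 0. Lengths are in mm, angles in degrees, forces in N, time in s.
With the tool pointing down it reaches from about 300 to 850 mm from the base axis. Payload 4.2 kg.
Tool frame: the origin (TCP) lies on the centre line of the jaws, within the pads' length; the fingertips stand 11 mm ahead of it and the grasp point (between the pads) lies 8 mm behind it; z points along the fingers, y is the direction in which the jaws open and shut (so a half turn about z gives the same grasp; the last joint's range is limited). The gripper opens to 91 mm and grips with 3 to 60 N. Pads are 32 mm wide; open, the fingers measure 118 mm over their backs; the gripper's body (76 mm by 178 mm) begins 60 mm behind the grasp point.
Start: joints at [65.947, 18.312, 89.639, -0, 72.044, -1.146], TCP at [223.814, 529.673, 187.976] pointing down, gripper open.
Joint ranges: [-177.97, 177.97], [-48.28, 115.42], [12.27, 149.76], [-77.06, 257.06], [2.81, 150.46], [-146.56, 146.56]. Speed limits (degrees/s): [147.25, 147.25, 180, 180, 180, 180].

INTERFACE

Orientations are given as [roll, pitch, yaw] about the fixed x, y, z axes, in that order (R = Rz(yaw) Ry(pitch) Rx(roll)).
In Python, from workcell import env, grab_frame gives the robot as it stands. The module is installed in compiled form; this text tells all that it offers.
- The arm moves only by the tool arm_command, never from a script. Its argument "series" is one flat list of numbers, 6 for each row, row after row: the shift along the world's x, y, z each as a share of 400 mm, from -1 to 1, then the turn, a rotation vector about the world's x, y, z each as a share of 45 degrees, from -1 to 1. A call has 1 to 20 rows; each row shifts and turns the commanded pose from where the row before left it; what a row does not reach is not made up. A row lasts 1/12 s, in which the tool goes at most 41.7 mm and 7.16 degrees, less where a joint would pass 70% of its speed; a pose out of reach is approached as far as the arm can. A call with a number of a shift or a turn outside -1 to 1 is refused whole. A call with a gripper value outside its range is refused whole. "hand" is the opening, from 0 (shut) to 1 (fully open), set as the call begins (left out, the last holds). The fingers move at their own pace and stop on an object; "newtons" is the grip in N (left out, the last holds). Time passes only in rows, so rows that do not move let the fingers close. It gives the time, the measured TCP pose, the force and the opening at its end, in the units of the state.
- env.state(): the state, without advancing time (a new reading comes with each control period).
- grab_frame(name): name is "scene" or "side" or "wrist"; returns a dict with "frame" (420x560x3 uint8, red, green, blue), "intrinsics" (3x3 intrinsics, pixels), "k1" (the pictures are not rectified: a ray, as slopes to the right and down, at radius r is drawn at 1 + k1 r^2 times it, then the intrinsics apply), "R" (3x3) and "t" (3): a world point X has camera coordinates R X + t; the wrist camera has in their place "tool_from_camera" (4x4, takes a point from camera to tool coordinates, whose origin is the TCP and whose axes are the flange's). Camera axes: x right, y down, z forward; pixel columns grow to the right and rows downward; lengths in mm; the calibration is good to about 2 mm. A picture is of the moment at which its call begins: read the wrist's pose just before it. There is no depth.
- env.job_done(): hands the job in, once; it reports no verdict.
The state is a dict: "time_s": time; "qpos": joint angles; "qvel": joint speeds; "effort": joint torques, N m; "ee_pos": TCP position; "ee_rot": TCP orientation; "force": force on the tool from outside, world axes, zero at the start; "torque": the same for the moment, N m; "gripper_width": finger opening in mm.
Only numpy, scipy, OpenCV 4.12 (cv2) and the standard library are available. Lean on these libraries where they do the work, as an engineer would, in place of code of your own. Each camera call takes 0.05 s, during which the arm holds its last target.

## Working session

There is one attempt and no reset: what is moved stays moved. The work goes in short steps, Python scripts to look and compute and a tool call to move; the robot and the scene stay as the last step left them, time stands still between calls to the robot, and variables do not carry over. Pictures are saved under pics/ and viewed, and the job is handed in when it is done.

Besides the shell and the picture viewer there is one more tool, called after "Request:" as a command line: name --argument value ..., lists and objects as JSON in quotes. arm_command: Moves the arm, as the interface text tells. Shift numbers are shares of 400 mm and turn numbers shares of 45 degrees, none past 1 either way. Its arguments: {"type":"object","properties":{"series":{"type":"array"},"hand":{"type":"number"},"newtons":{"type":"number"}},"required":["series"]}

```bash
mkdir -p pics; ls; python3 - <<'E'
from workcell import env, grab_frame
import cv2
print(env.state())
for n in ["scene","side","wrist"]:
    f=grab_frame(n)
    cv2.imwrite(f"pics/{n}0.png",f["frame"][:,:,::-1])
    print(n,{k:v for k,v in f.items() if k!="frame"})
E
```

```text
pics
{'time_s': 0.0, 'qpos': array([ 6.59464560e+01,  1.83503672e+01,  8.97064467e+01,  3.57612305e-04,
        7.20433990e+01, -1.14604514e+00]), 'qvel': array([ 0.03934632, -0.04017993,  0.0244445 , -0.05633002,  0.00415742,
        0.04317993]), 'effort': array([-1.46170602e-03, -4.12460017e+01, -2.31969541e+01,  7.25578750e-02,
        4.60018404e-02, -1.57407258e-04]), 'ee_pos': array([223.58939737, 529.14950808, 187.132814  ]), 'ee_rot': array([-1.79899814e+02, -2.34428278e-03,  1.57092388e+02]), 'force': array([-0.26360269, -0.46800401, -0.37575311]), 'torque': array([ 0.00531408,  0.00600769, -0.00569213]), 'gripper_width': 91.42205251309164}
scene {'intrinsics': array([[398.6970823 ,   0.        , 280.68474515],
       [  0.        , 398.6970823 , 205.18918594],
       [  0.        ,   0.        ,   1.        ]]), 'k1': -0.039846750687907606, 'R': array([[ 0.0575143 ,  0.99832353, -0.00649952],
       [ 0.6256404 , -0.0411155 , -0.77902735],
       [-0.77798856,  0.04073885, -0.62695626]]), 't': array([ -33.800677  , -350.17273467, 1603.03208448])}
side {'intrinsics': array(
[... 248 characters left out ...]
,  0.46991439, -0.8734412 ],
       [ 0.1862488 , -0.85362099, -0.48645923]]), 't': array([570.54728656, 137.71626681, 745.04189039])}
wrist {'intrinsics': array([[370.06032136,   0.        , 281.88394996],
       [  0.        , 370.06032136, 210.71228711],
       [  0.        ,   0.        ,   1.        ]]), 'k1': -0.08755581948614796, 'tool_from_camera': array([[-4.21155096e-05, -9.54687570e-01, -2.97609883e-01,
         8.50775435e+01],
       [ 9.99999952e-01,  5.13510726e-05, -3.06238950e-04,
         1.01601826e+00],
       [ 3.07645106e-04, -2.97609882e-01,  9.54687521e-01,
        -1.96904423e+02],
       [ 0.00000000e+00,  0.00000000e+00,  0.00000000e+00,
         1.00000000e+00]])}
```

View pics/scene0.png

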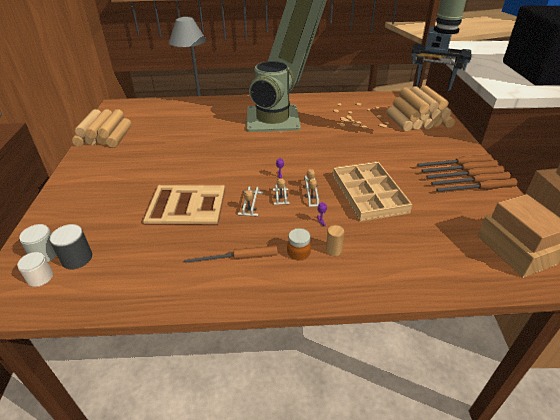

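View pics/side0.png

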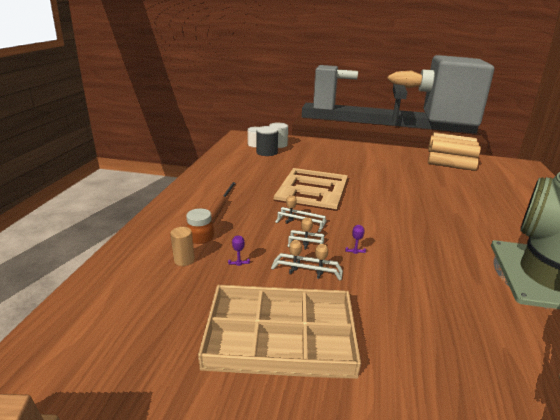

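View pics/wrist0.png

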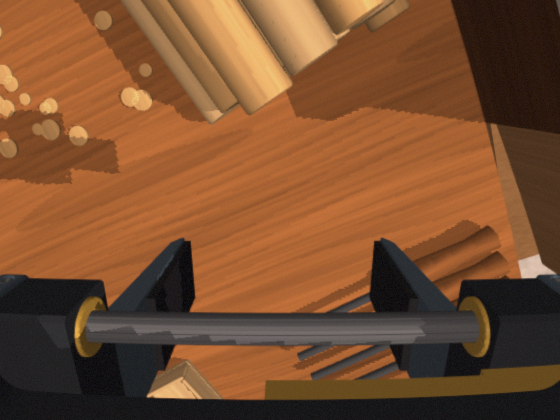

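```bash
cat > h.py <<'E'
import numpy as np, cv2, json
from scipy.spatial.transform import Rotation as Rn
from workcell import env, grab_frame
def grab(n,save=None):
    s=env.state()
    f=grab_frame(n)
    if n=="wrist":
        Rt=Rn.from_euler('xyz',s["ee_rot"],degrees=True).as_matrix()
        T=f["tool_from_camera"]
        Rwc=Rt@T[:3,:3]; c=Rt@T[:3,3]+s["ee_pos"]
        f["R"]=Rwc.T; f["t"]=-Rwc.T@c
    if save:
        cv2.imwrite(f"pics/{save}.png",f["frame"][:,:,::-1])
        np.savez(f"pics/{save}.npz",intrinsics=f["intrinsics"],k1=f["k1"],R=f["R"],t=f["t"])
    return f
def load(save):
    d=np.load(f"pics/{save}.npz"); f={k:d[k] for k in d}; f["k1"]=float(f["k1"]); f["frame"]=cv2.imread(f"pics/{save}.png")[:,:,::-1]; return f
def dist(f): return np.array([f["k1"],0,0,0,0.])
def pix2plane(f,uv,z):
    uv=np.array(uv,float).reshape(-1,1,2)
    n=cv2.undistortPoints(uv,f["intrinsics"],dist(f),).reshape(-1,2)
    d=np.c_[n,np.ones(len(n))]@f["R"]; c=-f["R"].T@f["t"]
    return c+d*((np.reshape(z,(-1,))-c[2])/d[:,2])[:,None]
def proj(f,X):
    X=np.array(X,float).reshape(-1,3)
    return cv2.projectPoints(X,cv2.Rodrigues(f["R"])[0],f["t"],f["intrinsics"],dist(f))[0].reshape(-1,2)
def tri(f1,p1,f2,p2):
    o=[];D=[]
    A=np.zeros((3,3));b=np.zeros(3)
    for f,p in((f1,p1),(f2,p2)):
        n=cv2.undistortPoints(np.array(p,float).reshape(1,1,2),f["intrinsics"],dist(f)).ravel()
        d=f["R"].T@np.r_[n,1];d/=np.linalg.norm(d);c=-f["R"].T@f["t"]
        M=np.eye(3)-np.outer(d,d);A+=M;b+=M@c
    return np.linalg.solve(A,b)
def crop(save,box,scale,out):
    im=cv2.imread(f"pics/{save}.png");x0,y0,x1,y1=box
    cv2.imwrite(f"pics/{out}.png",cv2.resize(im[y0:y1,x0:x1],None,fx=scale,fy=scale,interpolation=cv2.INTER_CUBIC))
E
python3 - <<'E'
from h import *
a=grab("scene","sc1");b=grab("side","sd1")
crop("sc1",(130,140,430,270),2.6,"sc1c");crop("sd1",(170,160,380,380),2.7,"sd1c")
for n,p in dict(long_hookR=(312,174),stub=(281,184),wing=(252,192),purp=(280,163),purp2=(322,209),jar=(299,237)).items(): print(n,pix2plane(a,p,51).round())
print(pix2plane(a,[(226,186),(152,185),(144,222),(219,223)],14).round())
print(pix2plane(a,[(333,167),(383,162),(411,207),(361,219)],33).round())
E
```

```text
long_hookR [[479. 101.  51.]]
stub [[525.   5.  51.]]
wing [[558. -80.  51.]]
purp [[412.   8.  51.]]
purp2 [[647. 108.  51.]]
jar [[752.  36.  51.]]
[[ 473. -161.   14.]
 [ 452. -390.   14.]
 [ 626. -379.   14.]
 [ 644. -172.   14.]]
[[419. 176.  33.]
 [400. 342.  33.]
 [633. 361.  33.]
 [674. 211.  33.]]
```

View pics/sc1c.png

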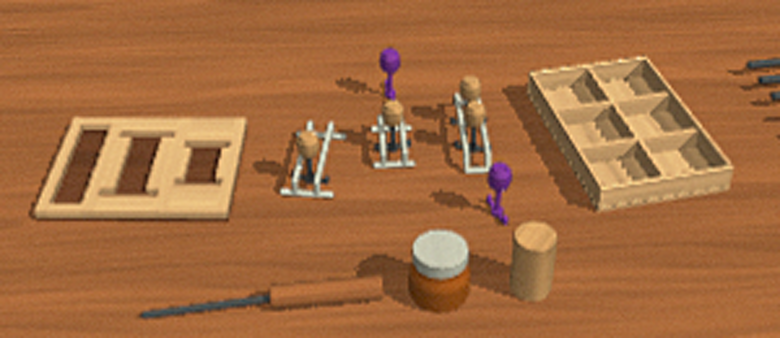

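View pics/sd1c.png

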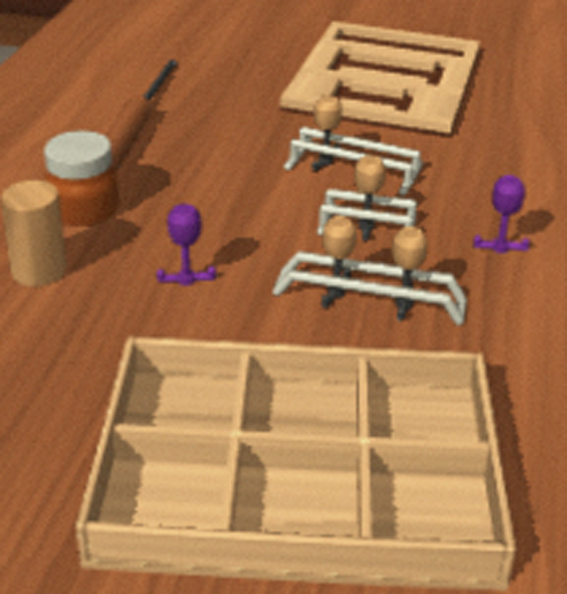

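Could be taken for hooks (scene pixels): wood-knobbed ones at (312,174) and (313,185) in the long link, (281,184) in the stub link and (248,194) in the winged link. The purple ones at (280,163) and (322,209) are look-alikes. I choose the four wood-knobbed hooks in the links; the crops above confirm one in the winged link, one in the stub and two in the long. Next I go above them for a closer look.

Request:
arm_command --series '[0.05, -0.086, 0.01, 0, 0, 0.034, 0.05, -0.086, 0.01, 0, 0, 0.034, 0.05, -0.086, 0.01, 0, 0, 0.034, 0.05, -0.086, 0.01, 0, 0, 0.034, 0.05, -0.086, 0.01, 0, 0, 0.034, 0.05, -0.086, 0.01, 0, 0, 0.034, 0.05, -0.086, 0.01, 0, 0, 0.034, 0.05, -0.086, 0.01, 0, 0, 0.034, 0.05, -0.086, 0.01, 0, 0, 0.034, 0.05, -0.086, 0.01, 0, 0, 0.034, 0.05, -0.086, 0.01, 0, 0, 0.034, 0.05, -0.086, 0.01, 0, 0, 0.034, 0.05, -0.086, 0.01, 0, 0, 0.034, 0.05, -0.086, 0.01, 0, 0, 0.034, 0.05, -0.086, 0.01, 0, 0, 0.034, 0, 0, 0, 0, 0, 0, 0, 0, 0, 0, 0, 0, 0, 0, 0, 0, 0, 0]' --hand 1 --newtons 20

```text
time_s: 1.75
ee_pos: [523.3, 13.9, 247.6]
ee_rot: [180.0, -0.1, 180.0]
force: [-0.1, -0.0, -0.8]
gripper_width: 91.1
```

```bash
python3 - <<'E'
from h import *
a=grab("wrist","w1");s=env.state();print(s["ee_pos"],s["ee_rot"],s["time_s"])
E
```

```text
[523.08713358  14.49271901 247.68884745] [ 1.79964546e+02 -6.06086388e-02 -1.79927900e+02] 1.8
```

View pics/w1.png

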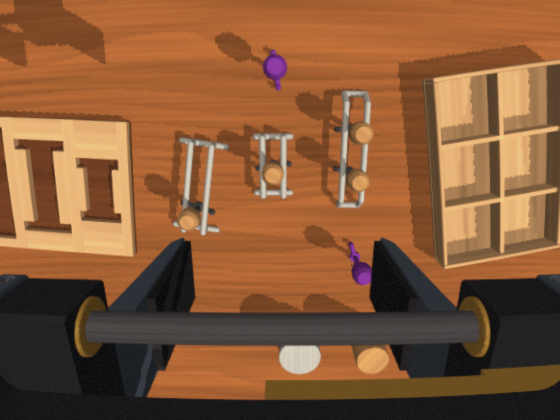

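```bash
python3 - <<'E'
from h import *
crop("w1",(140,70,400,250),3,"w1c")
E
```

```text
(no output)
```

View pics/w1c.png

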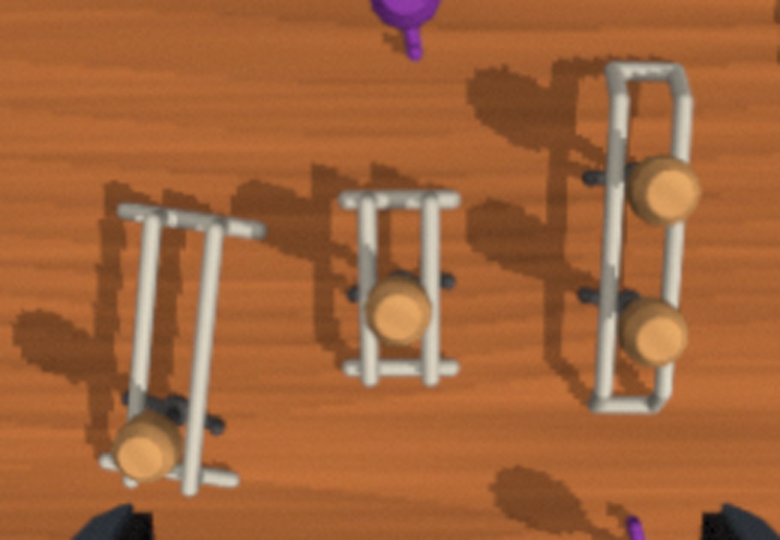

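```bash
python3 - <<'E'
from h import *
f=load("w1")
def P(pts,z): return pix2plane(f,[(140+x/3,70+y/3) for x,y in pts],z)
def ang(a,b): return np.degrees(np.arctan2(*(b-a)[[1,0]]))
for n,ft,cl in [("wing",[(120,210),(265,230),(105,460),(237,481)],[(128,397),(220,427)]),
             ("stub",[(343,200),(458,200),(347,369),(457,369)],[(352,295),(449,281)]),
             ("long",[(610,70),(682,70),(595,405),(660,405)],None)]:
    p=P(ft,4);m1=(p[0]+p[1])/2;m2=(p[2]+p[3])/2
    print(n,"mid",p.mean(0).round(1),"yaw",ang(m1,m2).round(1),"len",np.linalg.norm(m2-m1).round(1),"w",np.linalg.norm(p[1]-p[0]).round(1))
    if cl: q=P(cl,8);print(" claw mid",q.mean(0).round(1),"dir",ang(q[0],q[1]).round(1),np.linalg.norm(q[1]-q[0]).round(1))
print("longA tip",P([(588,178)],8).round(1)); print("longB tip,hub",P([(585,294),(628,298)],8).round(1))
# bars long
b=P([(620,95),(605,375),(683,110),(667,368)],20);print(b.round(1),ang(b[0],b[1]),ang(b[2],b[3]))
# knobs
print(P([(665,190),(655,332),(400,310),(147,447)],51).round(1))
# board pix
E
```

```text
wing mid [544.4 -85.    4. ] yaw -8.4 len 106.4 w 58.0
 claw mid [570.  -88.7   8. ] dir 70.9 39.6
stub mid [518.5   5.3   4. ] yaw 0.2 len 68.5 w 45.2
 claw mid [518.5   5.    8. ] dir 98.3 39.0
long mid [501.3  99.1   4. ] yaw -0.3 len 133.7 w 27.7
longA tip [[475.3  78.    8. ]]
longB tip,hub [[520.9  78.6   8. ]
 [522.4  95.9   8. ]]
[[443.7  87.1  20. ]
 [551.1  86.1  20. ]
 [448.9 110.9  20. ]
 [548.2 110.7  20. ]] -0.5072082791434959 -0.12889378351165673
[[475.6  99.1  51. ]
 [526.7  98.4  51. ]
 [518.7   5.8  51. ]
 [570.8 -89.7  51. ]]
```

Request:
arm_command --series '[-0.024, 0.0424, -0.064, 0, 0, 0, -0.024, 0.0424, -0.064, 0, 0, 0, -0.024, 0.0424, -0.064, 0, 0, 0, -0.024, 0.0424, -0.064, 0, 0, 0, -0.024, 0.0424, -0.064, 0, 0, 0, 0, 0, 0, 0, 0, 0, 0, 0, 0, 0, 0, 0, 0, 0, 0, 0, 0, 0]' --hand 0.5

```text
time_s: 2.47
ee_pos: [476.8, 99.1, 121.3]
ee_rot: [180.0, 0.2, -179.9]
force: [0.4, 0.5, 0.1]
gripper_width: 45.9
```

```bash
python3 - <<'E'
from h import *
a=grab("wrist","w2");s=env.state();print(s["ee_pos"],s["ee_rot"],s["time_s"])
crop("w2",(170,20,430,220),3,"w2c")
E
```

```text
[477.36897027  98.75894227 121.65505538] [ 179.97696575    0.21216309 -179.90904443] 2.5167
```

View pics/w2.png

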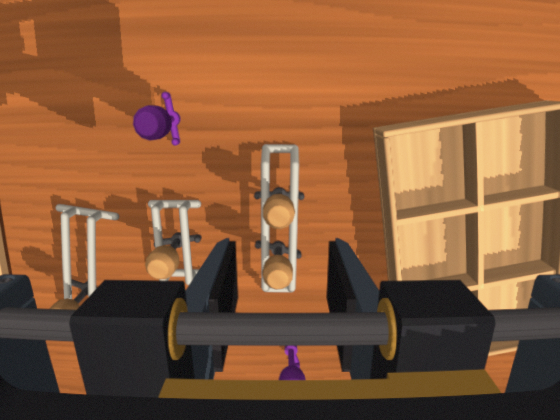

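View pics/w2c.png

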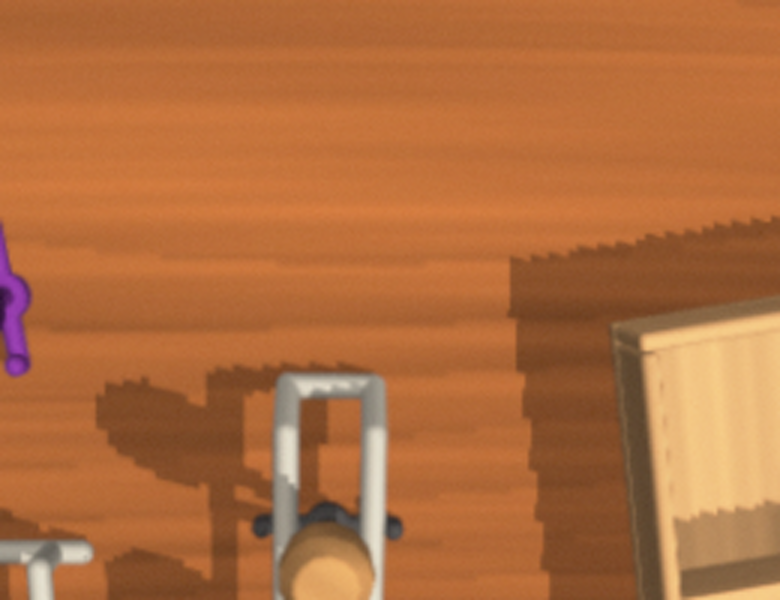

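```bash
python3 - <<'E'
from h import *
crop("w2",(230,130,330,300),4,"w2d")
f=load("w2")
q=pix2plane(f,[(170+262/3,20+525/3),(170+394/3,20+527/3)],8);print("A claws",q.round(1),q.mean(0))
print("knobs",pix2plane(f,[(278.5,212),(278,272)],51).round(1))
print("bars",pix2plane(f,[(266,170),(296,170)],20).round(1))
E
```

```text
A claws [[474.9  78.8   8. ]
 [475.4 116.9   8. ]] [475.17795257  97.84416437   8.        ]
knobs [[476.7  97.5  51. ]
 [527.   97.1  51. ]]
bars [[450.5  87.   20. ]
 [450.5 111.5  20. ]]
```

View pics/w2d.png

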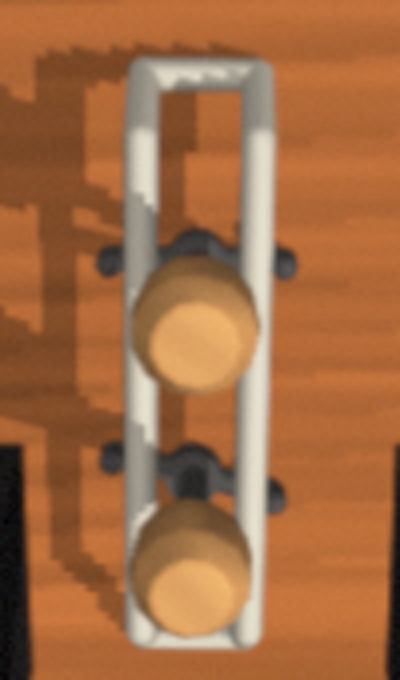

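Request:
arm_command --series '[-0.0006, 0, -0.049, 0, 0, 0, -0.0006, 0, -0.049, 0, 0, 0, -0.0006, 0, -0.049, 0, 0, 0, -0.0006, 0, -0.049, 0, 0, 0, 0, 0, 0, 0, 0, 0, 0, 0, 0, 0, 0, 0]'

```text
time_s: 3.02
ee_pos: [475.7, 98.0, 42.2]
ee_rot: [180.0, 0.0, 180.0]
force: [-0.3, 0.1, -0.1]
gripper_width: 45.6
```

Request:
arm_command --series '[0, 0, 0, 0, 0, 0, 0, 0, 0, 0, 0, 0, 0, 0, 0, 0, 0, 0, 0, 0, 0, 0, 0, 0, 0, 0, 0, 0, 0, 0, 0, 0, 0, 0, 0, 0]' --hand 0 --newtons 25

```text
time_s: 3.52
ee_pos: [475.0, 98.5, 41.9]
ee_rot: [180.0, 0.0, -180.0]
force: [-0.2, 0.3, 0.3]
gripper_width: 8.2
```

```bash
python3 - <<'E'
from h import *
a=grab("wrist","w3");b=grab("side","sd3");s=env.state();print(s["ee_pos"],s["gripper_width"])
crop("w3",(200,100,360,300),3,"w3c");crop("sd3",(230,150,380,300),4,"sd3c")
E
```

```text
[474.88716337  98.51399838  41.70079866] 1.06428413579783
```

View pics/w3c.png

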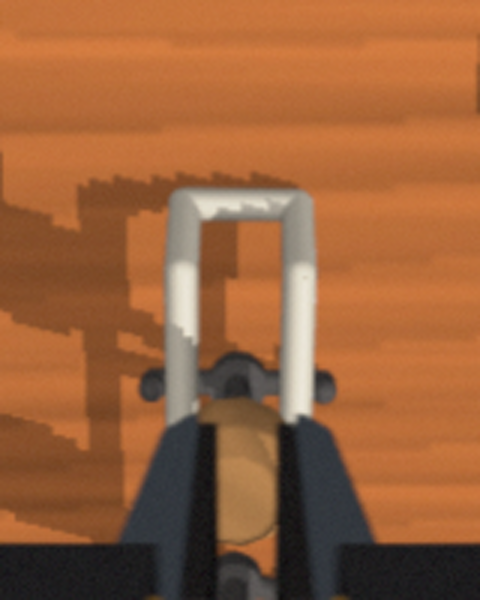

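View pics/sd3c.png

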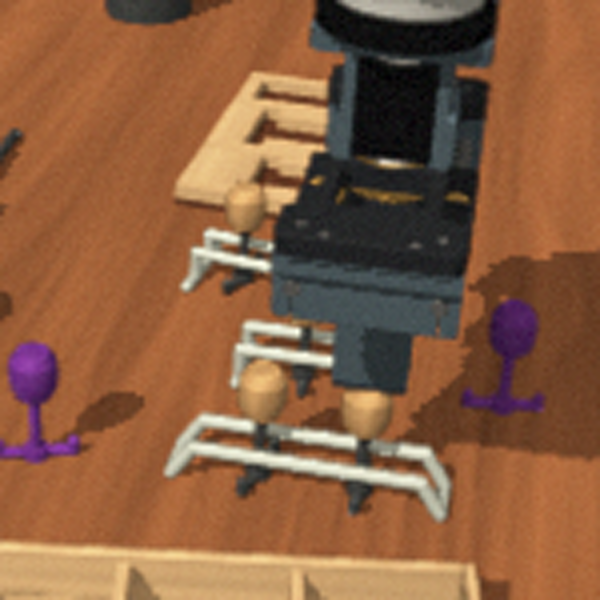

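```bash
python3 - <<'E'
from h import *
a=load("sd3");w=load("w3")
for X in [(475,98.5,42),(475,98.5,31),(475,98.5,64),(475,98.5,51),(475,98.5,80),(475,98.5,0)]:
    p=proj(a,X)[0];print(X,"sidecrop",((p-[230,150])*4).round(), "wristcrop",((proj(w,X)[0]-[200,100])*3).round())
c=-w["R"].T@w["t"];print(c)
print(-a["R"].T@a["t"])
f=grab("wrist","w4");g=grab("side","sd4");h=grab("scene","sc4")
crop("w4",(160,100,400,300),3,"w4c");crop("sd4",(230,150,380,300),4,"sd4c");crop("sc4",(220,60,400,240),4,"sc4c")
E
```

```text
(475, 98.5, 42) sidecrop [359. 422.] wristcrop [240. 448.]
(475, 98.5, 31) sidecrop [357. 441.] wristcrop [241. 426.]
(475, 98.5, 64) sidecrop [363. 384.] wristcrop [240. 498.]
(475, 98.5, 51) sidecrop [360. 407.] wristcrop [240. 467.]
(475, 98.5, 80) sidecrop [365. 356.] wristcrop [239. 542.]
(475, 98.5, 0) sidecrop [352. 491.] wristcrop [241. 375.]
[390.23902776  99.47737451 238.77169448]
[434.62585679 699.49790644 470.51082696]
```

View pics/w4c.png

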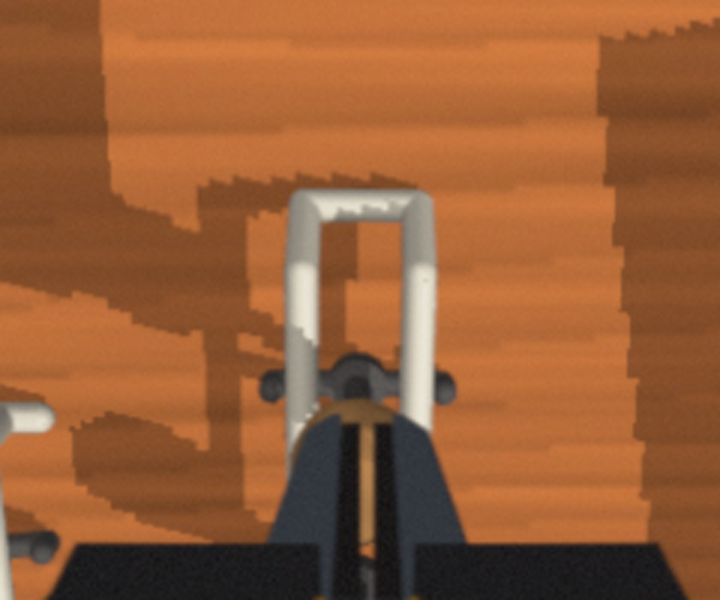

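View pics/sc4c.png

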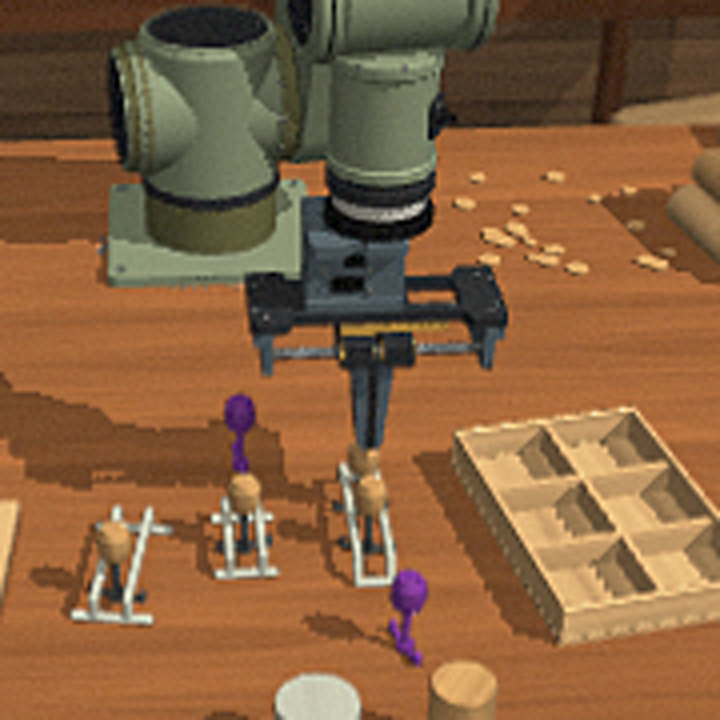

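```bash
python3 - <<'E'
from h import *
sc=load("sc4");w=load("w4");sd=load("sd4");s=env.state();print(s["ee_pos"],s["qpos"])
for z in (31,42,51,60,65,70,75,80):
    print(z,"scene",((proj(sc,(491,98.5,z))[0]-[220,60])*4).round(),"side",((proj(sd,(475,111,z))[0]-[230,150])*4).round(),"wristcrop",((proj(w,(459,98.5,z))[0]-[160,100])*3).round())
E
```

```text
[474.8258723   98.50522167  41.57064881] [ 1.03567868e+01  1.88458080e+01  1.13034463e+02  7.95968588e-03
  4.81223995e+01 -7.96944664e+01]
31 scene [365. 487.] side [354. 456.] wristcrop [361. 352.]
42 scene [366. 475.] side [356. 437.] wristcrop [360. 370.]
51 scene [366. 465.] side [357. 422.] wristcrop [360. 387.]
60 scene [367. 455.] side [359. 406.] wristcrop [360. 405.]
65 scene [367. 449.] side [360. 397.] wristcrop [360. 416.]
70 scene [367. 444.] side [360. 389.] wristcrop [360. 427.]
75 scene [368. 438.] side [361. 380.] wristcrop [359. 439.]
80 scene [368. 432.] side [362. 371.] wristcrop [359. 451.]
```

View pics/sd4c.png

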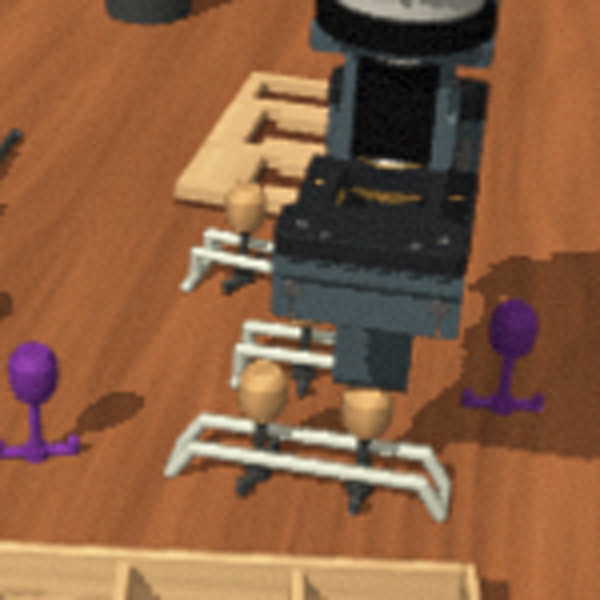

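```bash
python3 - <<'E'
from h import *
sd=load("sd4")
for z in (60,65,70): print(pix2plane(sd,[(230+335/4,150+384/4),(230+410/4,150+391/4),(230+367/4,150+412/4)],z).round(1))
E
```

```text
[[488.3  95.5  60. ]
 [452.8  92.3  60. ]
 [470.7 114.6  60. ]]
[[487.7 102.9  65. ]
 [452.5  99.7  65. ]
 [470.2 121.8  65. ]]
[[487.  110.2  70. ]
 [452.3 107.1  70. ]
 [469.8 128.9  70. ]]
```

Request:
arm_command --series '[0, 0, 0, 0, 0, 0, 0, 0, 0, 0, 0, 0, 0, 0, 0, 0, 0, 0, 0, 0, 0, 0, 0, 0]' --hand 0.5

```text
time_s: 4.1
ee_pos: [474.8, 98.5, 41.5]
ee_rot: [180.0, -0.0, -180.0]
force: [-0.6, -0.6, 0.1]
gripper_width: 24.3
```

Request:
arm_command --series '[0.0012, 0, -0.02, 0, 0, 0, 0.0012, 0, -0.02, 0, 0, 0, 0, 0, -0.02, 0, 0, 0, 0, 0, -0.02, 0, 0, 0, 0, 0, 0, 0, 0, 0, 0, 0, 0, 0, 0, 0]'

```text
time_s: 4.6
ee_pos: [475.2, 98.3, 8.7]
ee_rot: [-180.0, -0.1, -180.0]
force: [-0.3, -0.1, 0.2]
gripper_width: 45.8
```

```bash
python3 - <<'E'
from h import *
a=grab("wrist","w5");b=grab("side","sd5");s=env.state();print(s["ee_pos"],s["force"],s["gripper_width"])
crop("w5",(160,80,400,280),3,"w5c");crop("sd5",(230,150,380,300),4,"sd5c")
E
```

```text
[475.97381667  98.51235896   9.56469494] [ 0.05131091 -0.24273319 -0.33427965] 45.6074044789995
```

View pics/w5c.png

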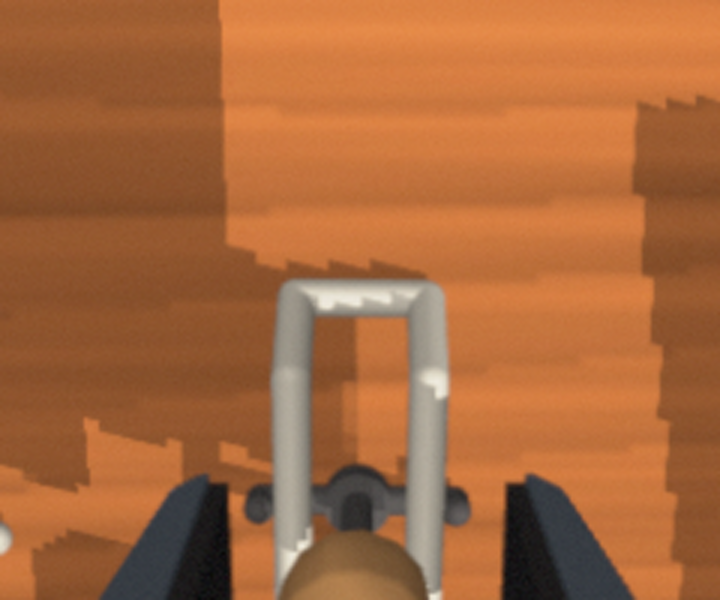

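View pics/sd5c.png

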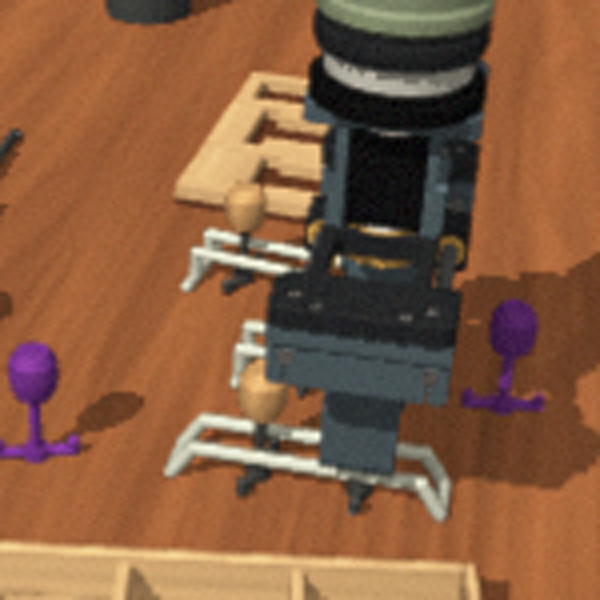

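Request:
arm_command --series '[0, -0.004, 0, 0, 0, 0, 0, 0, 0, 0, 0, 0, 0, 0, 0, 0, 0, 0, 0, 0, 0, 0, 0, 0, 0, 0, 0, 0, 0, 0, 0, 0, 0, 0, 0, 0]' --hand 0 --newtons 25

```text
time_s: 5.2
ee_pos: [476.0, 96.9, 9.8]
ee_rot: [180.0, 0.0, -180.0]
force: [-1.1, -0.2, 1.3]
gripper_width: 23.7
```

Request:
arm_command --series '[0, 0, 0, 0, 0, -0.154, 0, 0, 0, 0, 0, -0.154, 0, 0, 0, 0, 0, -0.154, 0, 0, 0, 0, 0, -0.154, 0, 0, 0, 0, 0, -0.154, 0, 0, 0, 0, 0, -0.154, 0, 0, 0, 0, 0, -0.154, 0, 0, 0, 0, 0, -0.154, 0, 0, 0, 0, 0, -0.154, 0, 0, 0, 0, 0, -0.154, 0, 0, 0, 0, 0, -0.154, 0, 0, 0, 0, 0, -0.154, 0, 0, 0, 0, 0, -0.154, 0, 0, 0, 0, 0, 0, 0, 0, 0, 0, 0, 0, 0, 0, 0, 0, 0, 0]'

```text
time_s: 6.53
ee_pos: [476.1, 97.0, 9.8]
ee_rot: [180.0, -0.0, 90.1]
force: [-0.2, 0.1, 1.6]
gripper_width: 23.3
```

```bash
python3 - <<'E'
from h import *
a=grab("wrist","w6");s=env.state();print(s["ee_pos"],s["ee_rot"],s["force"],s["torque"],s["gripper_width"])
crop("w6",(160,80,400,280),3,"w6c")
E
```

```text
[476.13477454  96.99982279   9.8164984 ] [ 1.79952255e+02 -1.20050697e-02  9.00686523e+01] [0.15790341 0.68028751 1.36945577] [ 0.05709866  0.00124463 -0.10016192] 23.27675070625043
```

View pics/w6c.png

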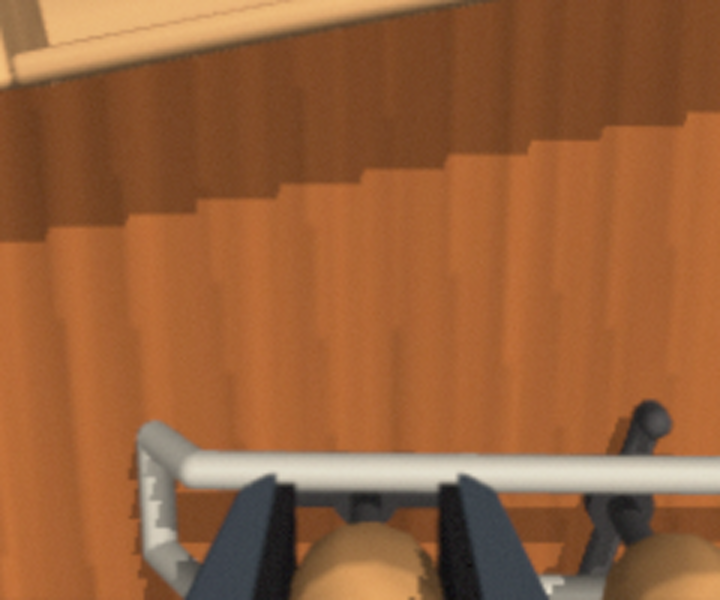

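Request:
arm_command --series '[0, 0, 0.015, 0, 0, 0, 0, 0, 0.015, 0, 0, 0, 0, 0, 0, 0, 0, 0, 0, 0, 0, 0, 0, 0]'

```text
time_s: 6.92
ee_pos: [476.1, 96.9, 22.0]
ee_rot: [179.9, -0.0, 90.0]
force: [0.0, 0.5, -0.2]
gripper_width: 23.7
```

```bash
python3 - <<'E'
from h import *
a=grab("wrist","w7");b=grab("side","sd7");s=env.state();print(s["ee_pos"],s["ee_rot"],s["force"],s["torque"],s["gripper_width"])
crop("w7",(160,80,400,280),3,"w7c");crop("sd7",(230,150,380,300),4,"sd7c")
f=load("w7")
E
```

```text
[475.63725742  96.79375775  21.55839708] [-1.79994949e+02  6.22365207e-03  8.99685430e+01] [ 0.49834706  0.46268615 -0.05656706] [-0.07705658  0.03182426 -0.01046605] 23.088689217147074
```

View pics/w7c.png

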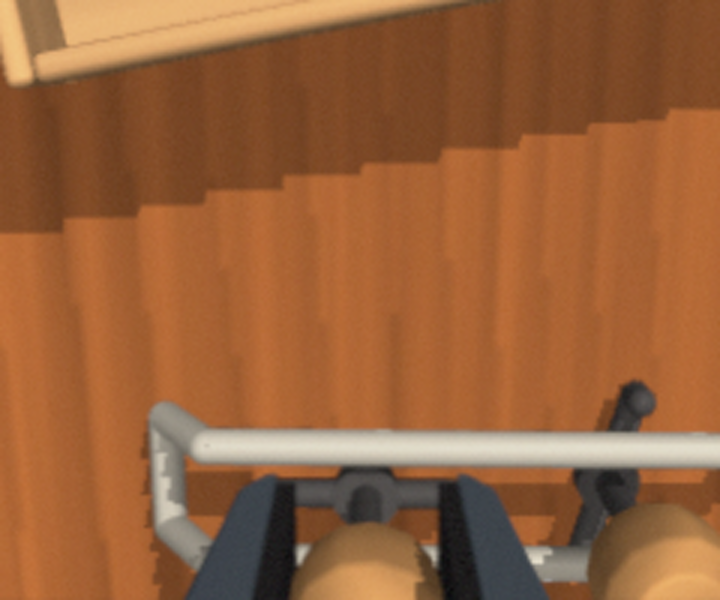

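View pics/sd7c.png

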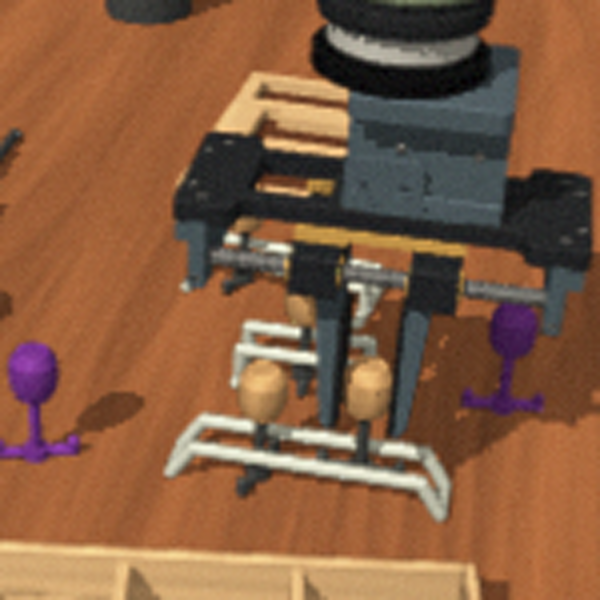

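Request:
arm_command --series '[0, 0, 0.03, 0, 0, 0, 0, 0, 0.04, 0, 0, 0, 0, 0, 0.075, 0, 0, 0, 0, 0, 0.075, 0, 0, 0, 0.034, 0.074, 0, 0, 0, 0, 0.034, 0.074, 0, 0, 0, 0, 0.034, 0.074, 0, 0, 0, 0, 0.034, 0.074, 0, 0, 0, 0, 0, 0, 0, 0, 0, 0, 0, 0, 0, 0, 0, 0, 0, 0, 0, 0, 0, 0]'

```text
time_s: 7.93
ee_pos: [529.3, 214.7, 108.9]
ee_rot: [-179.9, 0.1, 90.0]
force: [-0.3, -0.2, 0.3]
gripper_width: 23.7
```

```bash
python3 - <<'E'
from h import *
a=grab("wrist","w8");b=grab("side","sd8");c=grab("scene","sc8");s=env.state();print(s["ee_pos"],s["ee_rot"],s["force"],s["torque"],s["gripper_width"])
crop("sd8",(160,60,380,380),1.8,"sd8c")
E
```

```text
[529.55365823 214.11895364 109.48266408] [-1.79957898e+02  3.00280261e-02  8.98931828e+01] [-0.32471793 -0.13612651 -1.3465279 ] [-0.06955077  0.0902038  -0.00581532] 23.074470244210616
```

View pics/w8.png

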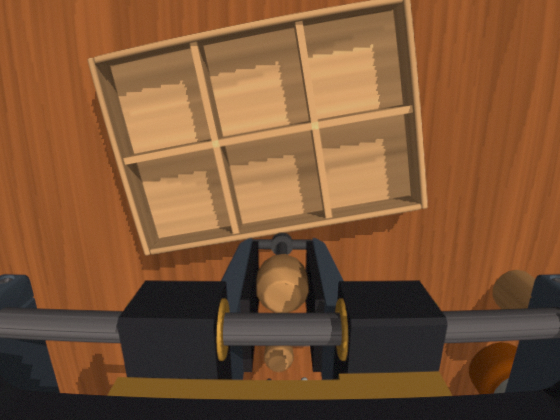

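View pics/sd8c.png

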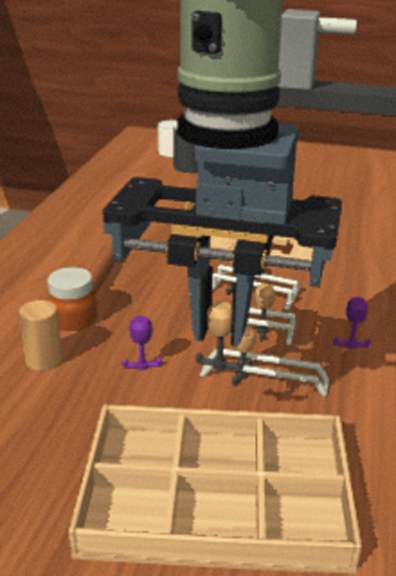

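```bash
cat >> h.py <<'E'
def bincells(c,yaw):
    y=np.radians(yaw);R=np.array([[np.cos(y),-np.sin(y)],[np.sin(y),np.cos(y)]])
    return {(i,j):(np.array(c)+R@np.array([75*i,37.5*(2*j-1)])) for i in(-1,0,1) for j in(0,1)}
E
python3 - <<'E'
from h import *
f=load("w8")
p=pix2plane(f,[(93,63),(406,2),(427,206),(148,252)],33);print(p.round(1))
q=pix2plane(f,[(216,143),(315,126)],33);print(q.round(1),q.mean(0))
d=q[1]-q[0];print("len",np.linalg.norm(d))
for a,b in((0,1),(3,2)): e=p[b]-p[a];print(np.degrees(np.arctan2(e[1],e[0])),np.linalg.norm(e))
c=(p.mean(0))[:2];print(c)
e=p[1]-p[0]+p[2]-p[3];yaw=np.degrees(np.arctan2(e[1],e[0]));print(yaw)
for k,v in bincells((q.mean(0)[:2]+c)/2,yaw).items():print(k,v.round(1))
E
```

```text
[[394.7 325.5  33. ]
 [613.6 363.9  33. ]
 [642.3 219.1  33. ]
 [420.5 180.1  33. ]]
[[480.8 267.4  33. ]
 [553.2 279.5  33. ]] [517.0161317  273.46289181  33.        ]
len 73.39515945694181
9.957059535472766 222.23509556831326
9.981927451839768 225.17567746318568
[517.78077384 272.16435669]
9.969575215141518
(-1, 0) [450.  222.9]
(-1, 1) [437.  296.8]
(0, 0) [523.9 235.9]
(0, 1) [510.9 309.7]
(1, 0) [597.8 248.9]
(1, 1) [584.8 322.7]
```

Request:
arm_command --series '[-0.058, 0.052, 0, 0, 0, 0, -0.058, 0.052, 0, 0, 0, 0, -0.058, 0.052, 0, 0, 0, 0, -0.058, 0.052, 0, 0, 0, 0, 0, 0, -0.06, 0, 0, 0, 0, 0, -0.06, 0, 0, 0, 0, 0, -0.06, 0, 0, 0, 0, 0, -0.026, 0, 0, 0, 0, 0, -0.026, 0, 0, 0, 0, 0, 0, 0, 0, 0, 0, 0, 0, 0, 0, 0, 0, 0, 0, 0, 0, 0]'

```text
time_s: 9.08
ee_pos: [438.4, 298.7, 17.8]
ee_rot: [179.9, -0.1, 89.9]
force: [0.0, -0.5, -0.2]
gripper_width: 23.4
```

Request:
arm_command --series '[0, 0, 0, 0, 0, 0, 0, 0, 0, 0, 0, 0, 0, 0, 0, 0, 0, 0, 0, 0, 0, 0, 0, 0, 0, 0, 0.03, 0, 0, 0, 0, 0, 0.06, 0, 0, 0, 0, 0, 0.06, 0, 0, 0, 0, 0, 0.06, 0, 0, 0]' --hand 0.5

```text
time_s: 9.75
ee_pos: [437.1, 298.3, 101.7]
ee_rot: [-180.0, 0.0, 90.0]
force: [0.2, -0.2, -0.0]
gripper_width: 45.4
```

```bash
python3 - <<'E'
from h import *
b=grab("side","sd9");s=env.state();print(s["ee_pos"],s["ee_rot"],s["force"],s["torque"],s["gripper_width"])
crop("sd9",(160,60,380,380),1.8,"sd9c")
E
```

```text
[440.07165743 300.26623513 106.67643895] [179.55978515  -0.28717196  89.95567624] [2.10596437 0.08058929 2.56059741] [-0.05267964  0.01615634 -0.06701789] 45.73700396995661
```

View pics/sd9c.png

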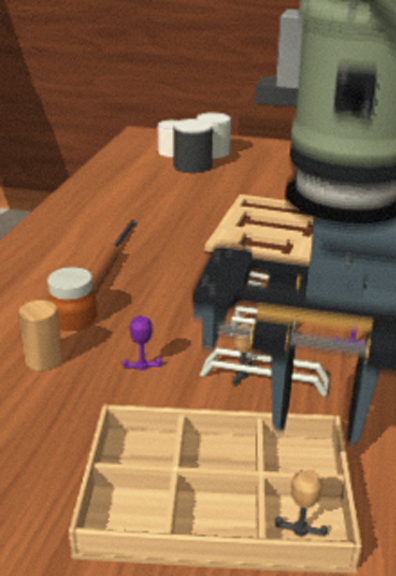

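Request:
arm_command --series '[0.02, -0.0455, 0, 0, 0, 0.1556, 0.02, -0.0455, 0, 0, 0, 0.1556, 0.02, -0.0455, 0, 0, 0, 0.1556, 0.02, -0.0455, 0, 0, 0, 0.1556, 0.02, -0.0455, 0, 0, 0, 0.1556, 0.02, -0.0455, 0, 0, 0, 0.1556, 0.02, -0.0455, 0, 0, 0, 0.1556, 0.02, -0.0455, 0, 0, 0, 0.1556, 0.02, -0.0455, 0, 0, 0, 0.1556, 0.02, -0.0455, 0, 0, 0, 0.1556, 0.02, -0.0455, 0, 0, 0, 0.1556, 0, 0, 0, 0, 0, 0, 0, 0, 0, 0, 0, 0, 0, 0, 0, 0, 0, 0]'

```text
time_s: 10.97
ee_pos: [525.0, 98.7, 100.7]
ee_rot: [180.0, -0.0, 166.9]
force: [-0.0, 0.4, -1.0]
gripper_width: 45.7
```

```bash
python3 - <<'E'
from h import *
b=grab("wrist","w10");s=env.state();print(s["ee_pos"],s["ee_rot"],s["gripper_width"])
crop("w10",(180,80,380,300),3,"w10c")
E
```

```text
[524.95110613  98.969881   100.69918074] [ 1.79980958e+02 -2.79327698e-02  1.66920527e+02] 45.85623496573252
```

View pics/w10c.png

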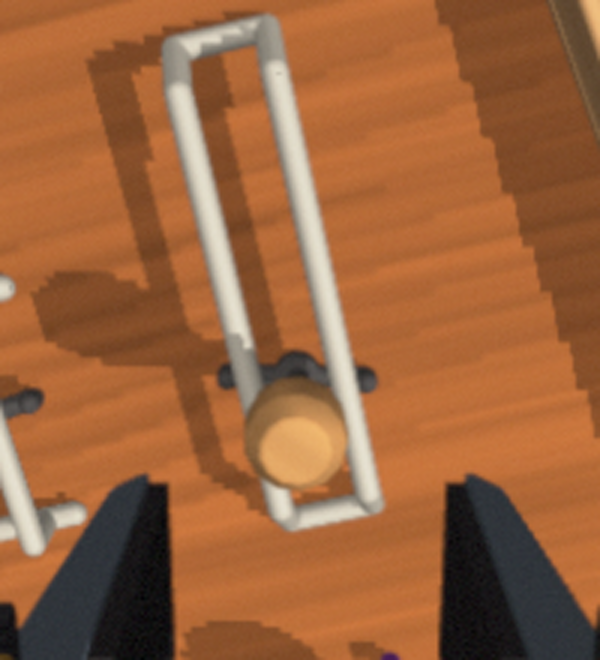

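```bash
python3 - <<'E'
from h import *
f=load("w10");o=np.array([180,80]);c=lambda *p:[(np.array(q)/3+o) for q in p]
print("knob",pix2plane(f,c((295,432)),51).round(1))
q=pix2plane(f,c((225,377),(367,380)),8);print("claw",q.mean(0).round(1),np.degrees(np.arctan2(*(q[1]-q[0])[[1,0]])))
b=pix2plane(f,c((183,110),(240,330),(277,80),(370,490)),20);print(b.round(1),[np.degrees(np.arctan2(*(b[i+1]-b[i])[[1,0]])).round(1) for i in(0,2)])
E
```

```text
knob [[526.4  96.8  51. ]]
claw [526.   96.8   8. ] 75.5877507585567
[[449.7  86.6  20. ]
 [506.6  86.7  20. ]
 [448.  110.6  20. ]
 [557.6 109.9  20. ]] [np.float64(0.1), np.float64(-0.3)]
```

Request:
arm_command --series '[0.0035, -0.0048, 0, 0, 0, 0, 0, 0, -0.07, 0, 0, 0, 0, 0, -0.07, 0, 0, 0, 0, 0, -0.055, 0, 0, 0, 0, 0, -0.033, 0, 0, 0, 0, 0, 0, 0, 0, 0, 0, 0, 0, 0, 0, 0]'

```text
time_s: 11.6
ee_pos: [526.4, 96.8, 9.3]
ee_rot: [-180.0, -0.1, 167.0]
force: [1.3, 0.0, 0.1]
gripper_width: 45.7
```

Request:
arm_command --series '[0, 0, 0, 0, 0, 0, 0, 0, 0, 0, 0, 0, 0, 0, 0, 0, 0, 0, 0, 0, 0, 0, 0, 0, 0, 0, 0, 0, 0, 0, 0, 0, 0, 0, 0, 0]' --hand 0 --newtons 25

```text
time_s: 12.1
ee_pos: [527.5, 96.5, 10.4]
ee_rot: [180.0, 0.1, 167.0]
force: [0.3, 0.1, 2.8]
gripper_width: 23.7
```

Request:
arm_command --series '[0, 0, 0, 0, 0, -0.154, 0, 0, 0, 0, 0, -0.154, 0, 0, 0, 0, 0, -0.154, 0, 0, 0, 0, 0, -0.154, 0, 0, 0, 0, 0, -0.154, 0, 0, 0, 0, 0, -0.154, 0, 0, 0, 0, 0, -0.154, 0, 0, 0, 0, 0, -0.154, 0, 0, 0, 0, 0, -0.154, 0, 0, 0, 0, 0, -0.154, 0, 0, 0, 0, 0, -0.154, 0, 0, 0, 0, 0, 0, 0, 0, 0, 0, 0, 0, 0, 0.002, 0.015, 0, 0, 0, 0, 0, 0.015, 0, 0, 0, 0, 0, 0, 0, 0, 0, 0, 0, 0, 0, 0, 0]'

```text
time_s: 13.52
ee_pos: [527.0, 97.0, 21.9]
ee_rot: [180.0, 0.0, 90.8]
force: [-0.5, -0.3, -0.0]
gripper_width: 23.1
```

```bash
python3 - <<'E'
from h import *
a=grab("wrist","w11");s=env.state();print(s["ee_pos"],s["ee_rot"],s["force"],s["torque"],s["gripper_width"])
crop("w11",(160,80,400,280),3,"w11c")
E
```

```text
[526.74399742  97.01719536  21.61162846] [1.79996420e+02 9.09224783e-03 9.07846426e+01] [-0.22082721 -0.68984683 -0.60205325] [-0.04263168  0.059457    0.01648339] 23.47817911369094
```

View pics/w11c.png

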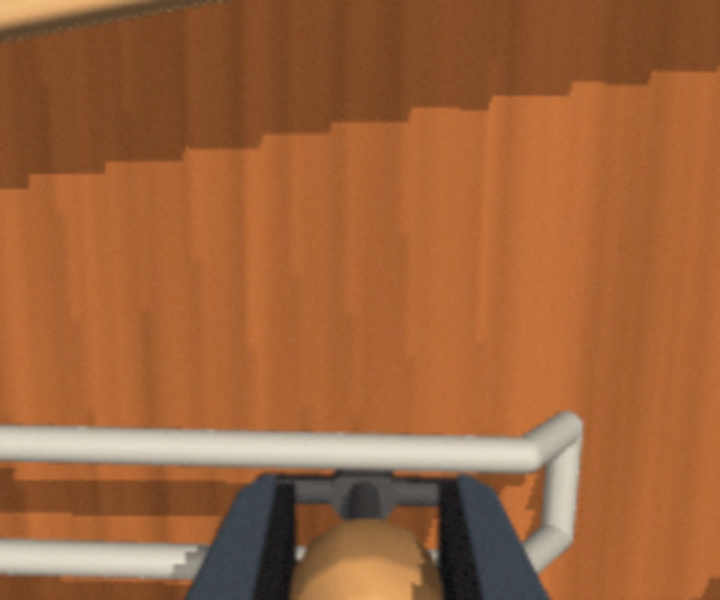

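Request:
arm_command --series '[0, 0, 0.03, 0, 0, 0, 0, 0, 0.045, 0, 0, 0, 0, 0, 0.075, 0, 0, 0, 0, 0, 0.075, 0, 0, 0, -0.0067, 0.0888, 0, 0, 0, 0, -0.0067, 0.0888, 0, 0, 0, 0, -0.0067, 0.0888, 0, 0, 0, 0, -0.0067, 0.0888, 0, 0, 0, 0, -0.0067, 0.0888, 0, 0, 0, 0, -0.0067, 0.0888, 0, 0, 0, 0, 0, 0, 0, 0, 0, 0, 0, 0, -0.06, 0, 0, 0, 0, 0, -0.06, 0, 0, 0, 0, 0, -0.06, 0, 0, 0, 0, 0, -0.03, 0, 0, 0, 0, 0, -0.03, 0, 0, 0, 0, 0, 0, 0, 0, 0, 0, 0, 0, 0, 0, 0]'

```text
time_s: 15.07
ee_pos: [510.4, 309.6, 14.8]
ee_rot: [-179.9, 0.1, 90.8]
force: [-0.4, -1.1, -0.4]
gripper_width: 23.5
```

Request:
arm_command --series '[0, 0, 0, 0, 0, 0, 0, 0, 0, 0, 0, 0, 0, 0, 0, 0, 0, 0, 0, 0, 0, 0, 0, 0, 0, 0, 0.03, 0, 0, 0, 0, 0, 0.06, 0, 0, 0, 0, 0, 0.06, 0, 0, 0, 0, 0, 0.06, 0, 0, 0]' --hand 0.5

```text
time_s: 15.73
ee_pos: [510.5, 310.1, 100.5]
ee_rot: [-180.0, 0.0, 90.8]
force: [-0.2, -0.3, -0.7]
gripper_width: 45.6
```

```bash
python3 - <<'E'
from h import *
b=grab("side","sd12");s=env.state();print(s["ee_pos"],s["ee_rot"],s["force"],s["torque"],s["gripper_width"])
crop("sd12",(160,60,380,380),1.8,"sd12c")
E
```

```text
[513.49141614 311.88404589 105.92688056] [179.52596272  -0.26565405  90.75302917] [1.61815888 0.96037686 3.73002717] [-0.01943671 -0.06839045 -0.00088913] 45.36078344414647
```

View pics/sd12c.png

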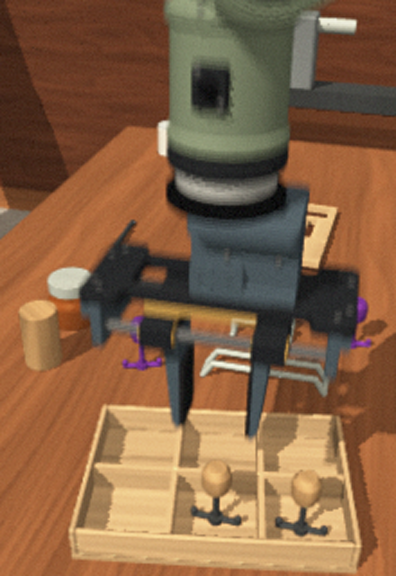

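Request:
arm_command --series '[0.0014, -0.0544, 0, 0, 0, 0.1543, 0.0014, -0.0544, 0, 0, 0, 0.1543, 0.0014, -0.0544, 0, 0, 0, 0.1543, 0.0014, -0.0544, 0, 0, 0, 0.1543, 0.0014, -0.0544, 0, 0, 0, 0.1543, 0.0014, -0.0544, 0, 0, 0, 0.1543, 0.0014, -0.0544, 0, 0, 0, 0.1543, 0.0014, -0.0544, 0, 0, 0, 0.1543, 0.0014, -0.0544, 0, 0, 0, 0.1543, 0.0014, -0.0544, 0, 0, 0, 0.1543, 0.0014, -0.0544, 0, 0, 0, 0.1543, 0.0014, -0.0544, 0, 0, 0, 0.1543, 0.0014, -0.0544, 0, 0, 0, 0.1543, 0.0014, -0.0544, 0, 0, 0, 0.1543, 0, 0, 0, 0, 0, 0, 0, 0, 0, 0, 0, 0, 0, 0, 0, 0, 0, 0]'

```text
time_s: 17.2
ee_pos: [518.5, 6.0, 99.6]
ee_rot: [180.0, 0.0, -172.2]
force: [1.1, -0.3, -0.1]
gripper_width: 45.6
```

```bash
python3 - <<'E'
from h import *
b=grab("wrist","w13");s=env.state();print(s["ee_pos"],s["ee_rot"],s["gripper_width"])
crop("w13",(160,80,400,300),3,"w13c")
E
```

```text
[518.52033503   6.34059356  99.60108867] [ 1.79972740e+02  6.53020824e-03 -1.72090512e+02] 45.443313877940895
```

View pics/w13c.png

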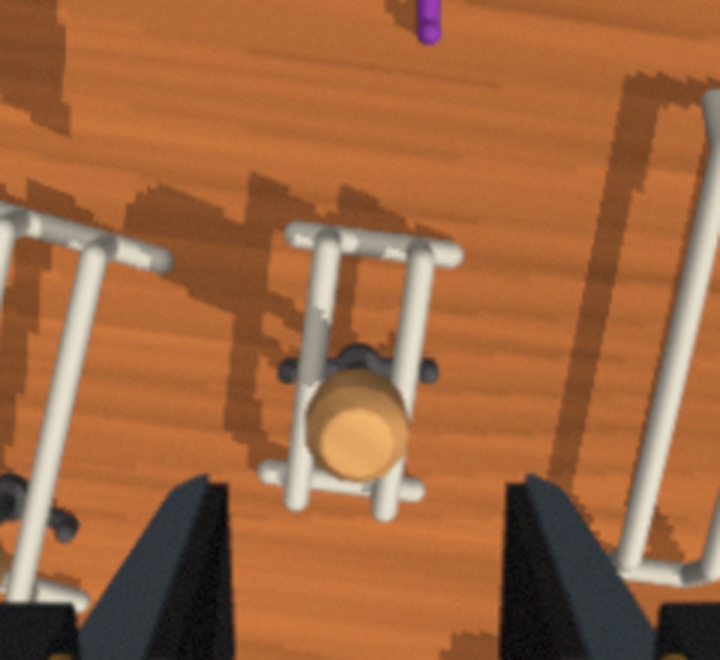

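```bash
python3 - <<'E'
from h import *
f=load("w13");o=np.array([160,80]);c=lambda *p:[(np.array(q)/3+o) for q in p]
print("knob",pix2plane(f,c((357,425)),51).round(1))
q=pix2plane(f,c((288,371),(428,371)),8);print("claw",q.mean(0).round(1),np.degrees(np.arctan2(*(q[1]-q[0])[[1,0]])))
b=pix2plane(f,c((326,245),(297,495),(421,255),(386,508)),20);print(b.round(1),b.mean(0).round(1),[np.degrees(np.arctan2(*(b[i+1]-b[i])[[1,0]])).round(1) for i in(0,2)])
b=pix2plane(f,c((293,232),(453,256),(270,472),(414,491)),4);print(b.mean(0).round(1))
E
```

```text
knob [[518.7   5.   51. ]]
claw [518.    4.9   8. ] 97.8411335443127
[[483.   -7.9  20. ]
 [551.2  -7.1  20. ]
 [482.3  16.1  20. ]
 [551.7  17.2  20. ]] [517.1   4.6  20. ] [np.float64(0.7), np.float64(0.9)]
[518.    4.6   4. ]
```

Request:
arm_command --series '[0.0005, -0.003, 0, 0, 0, 0, 0, 0, -0.07, 0, 0, 0, 0, 0, -0.07, 0, 0, 0, 0, 0, -0.055, 0, 0, 0, 0, 0, -0.03, 0, 0, 0, 0, 0, 0, 0, 0, 0, 0, 0, 0, 0, 0, 0]'

```text
time_s: 17.83
ee_pos: [518.6, 5.0, 9.3]
ee_rot: [180.0, -0.1, -172.0]
force: [0.3, -0.4, 0.8]
gripper_width: 45.7
```

Request:
arm_command --series '[0, 0, 0, 0, 0, 0, 0, 0, 0, 0, 0, 0, 0, 0, 0, 0, 0, 0, 0, 0, 0, 0, 0, 0, 0, 0, 0, 0, 0, 0, 0, 0, 0, 0, 0, 0]' --hand 0 --newtons 25

```text
time_s: 18.33
ee_pos: [519.5, 4.5, 10.4]
ee_rot: [-180.0, 0.1, -172.1]
force: [0.4, 0.6, 3.6]
gripper_width: 23.1
```

Request:
arm_command --series '[0, 0, 0, 0, 0, -0.1543, 0, 0, 0, 0, 0, -0.1543, 0, 0, 0, 0, 0, -0.1543, 0, 0, 0, 0, 0, -0.1543, 0, 0, 0, 0, 0, -0.1543, 0, 0, 0, 0, 0, -0.1543, 0, 0, 0, 0, 0, -0.1543, 0, 0, 0, 0, 0, -0.1543, 0, 0, 0, 0, 0, -0.1543, 0, 0, 0, 0, 0, -0.1543, 0, 0, 0, 0, 0, -0.1543, 0, 0, 0, 0, 0, -0.1543, 0, 0, 0, 0, 0, -0.1543, 0, 0, 0, 0, 0, -0.1543, 0, 0, 0, 0, 0, 0, 0, 0, 0, 0, 0, 0, 0, 0, 0.015, 0, 0, 0, 0, 0, 0.015, 0, 0, 0, 0, 0, 0, 0, 0, 0, 0, 0, 0, 0, 0, 0]'

```text
time_s: 20.0
ee_pos: [519.1, 4.4, 22.0]
ee_rot: [179.9, 0.0, 90.7]
force: [-0.8, 0.0, -1.5]
gripper_width: 23.4
```

```bash
python3 - <<'E'
from h import *
a=grab("wrist","w14");s=env.state();print(s["ee_pos"],s["ee_rot"],s["force"],s["torque"],s["gripper_width"])
crop("w14",(160,80,400,280),3,"w14c")
E
```

```text
[518.79571895   4.37284633  21.71647589] [1.79979732e+02 4.21107151e-03 9.07449837e+01] [ 0.06873085 -0.47397306 -0.84245078] [-0.07071748  0.07784832  0.0406733 ] 23.379696436166363
```

View pics/w14c.png

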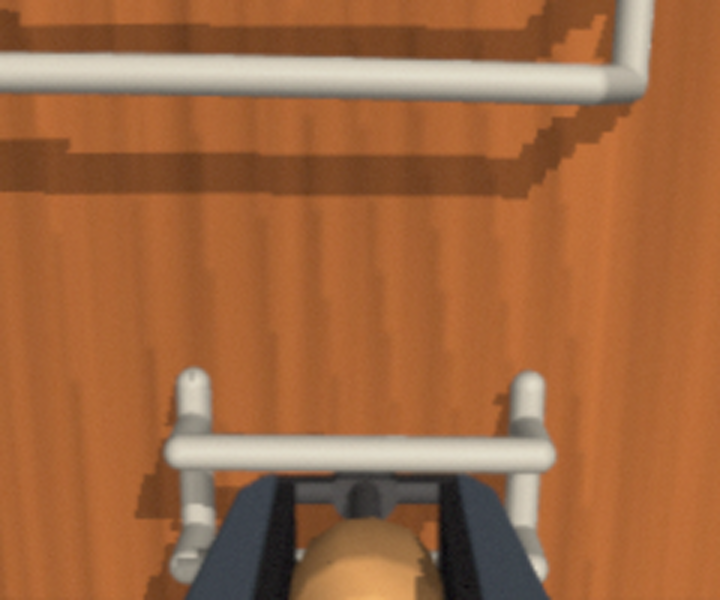

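Request:
arm_command --series '[0, 0, 0.03, 0, 0, 0, 0, 0, 0.05, 0, 0, 0, 0, 0, 0.075, 0, 0, 0, 0, 0, 0.075, 0, 0, 0, 0.002, 0.0965, 0, 0, 0, 0, 0.002, 0.0965, 0, 0, 0, 0, 0.002, 0.0965, 0, 0, 0, 0, 0.002, 0.0965, 0, 0, 0, 0, 0.002, 0.0965, 0, 0, 0, 0, 0.002, 0.0965, 0, 0, 0, 0, 0, 0, 0, 0, 0, 0, 0, 0, -0.065, 0, 0, 0, 0, 0, -0.06, 0, 0, 0, 0, 0, -0.06, 0, 0, 0, 0, 0, -0.03, 0, 0, 0, 0, 0, -0.03, 0, 0, 0, 0, 0, 0, 0, 0, 0, 0, 0, 0, 0, 0, 0]'

```text
time_s: 21.55
ee_pos: [523.1, 235.4, 14.8]
ee_rot: [-179.9, 0.0, 90.7]
force: [-0.1, -0.9, -0.6]
gripper_width: 23.4
```

```bash
python3 - <<'E'
from h import *
b=grab("side","sd15");s=env.state();print(s["ee_pos"],s["ee_rot"],s["force"],s["gripper_width"])
crop("sd15",(160,60,380,380),1.8,"sd15c")
E
```

```text
[523.38621307 235.54470431  15.20629343] [-1.79962636e+02  2.70525891e-02  9.07356196e+01] [-0.00985025 -0.04066023 -0.54889168] 23.612782574662678
```

View pics/sd15c.png

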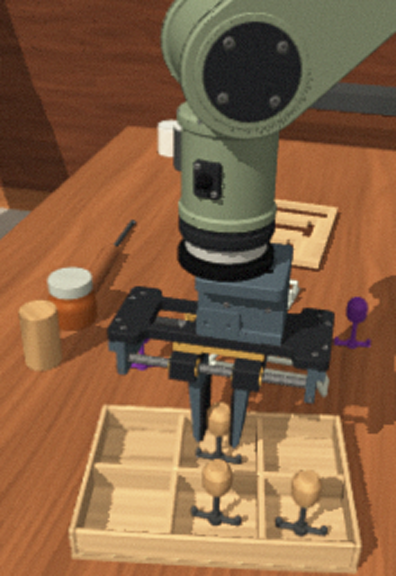

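Request:
arm_command --series '[0, 0, 0, 0, 0, 0, 0, 0, 0, 0, 0, 0, 0, 0, 0, 0, 0, 0, 0, 0, 0.03, 0, 0, 0, 0, 0, 0.06, 0, 0, 0, 0, 0, 0.06, 0, 0, 0, 0, 0, 0.06, 0, 0, 0, 0.0108, -0.0739, 0, 0, 0, 0.142, 0.0108, -0.0739, 0, 0, 0, 0.142, 0.0108, -0.0739, 0, 0, 0, 0.142, 0.0108, -0.0739, 0, 0, 0, 0.142, 0.0108, -0.0739, 0, 0, 0, 0.142, 0.0108, -0.0739, 0, 0, 0, 0.142, 0.0108, -0.0739, 0, 0, 0, 0.142, 0.0108, -0.0739, 0, 0, 0, 0.142, 0.0108, -0.0739, 0, 0, 0, 0.142, 0.0108, -0.0739, 0, 0, 0, 0.142, 0.0108, -0.0739, 0, 0, 0, 0.142, 0, 0, 0, 0, 0, 0, 0, 0, 0, 0, 0, 0]' --hand 0.5

```text
time_s: 23.27
ee_pos: [571.1, -90.4, 99.6]
ee_rot: [180.0, 0.0, 160.8]
force: [0.7, 0.3, 0.4]
gripper_width: 46.1
```

```bash
python3 - <<'E'
from h import *
b=grab("wrist","w16");s=env.state();print(s["ee_pos"],s["ee_rot"],s["gripper_width"])
b=grab("side","sd16")
crop("w16",(160,80,400,300),3,"w16c");crop("sd16",(160,60,380,380),1.8,"sd16c")
E
```

```text
[570.91064857 -89.29860044  99.59454906] [ 1.79966673e+02 -1.72513871e-02  1.60889933e+02] 45.21443905635104
```

View pics/w16c.png

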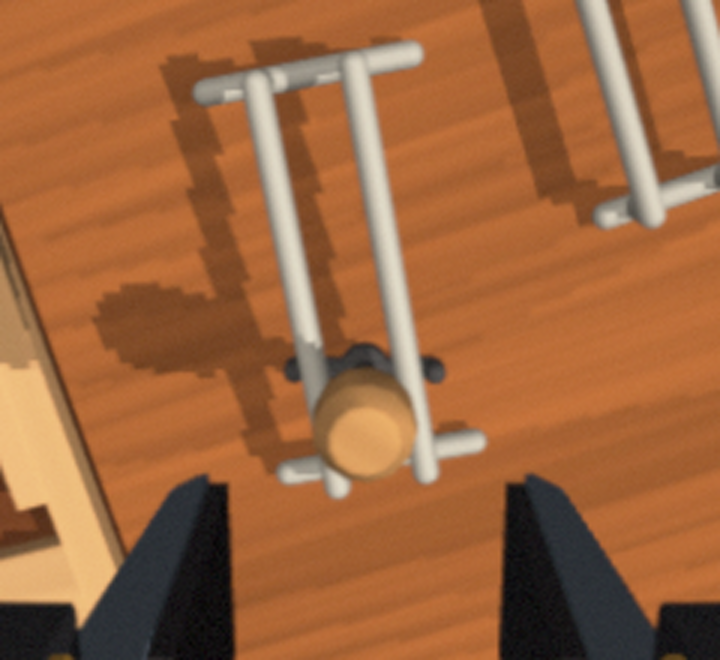

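View pics/sd16c.png

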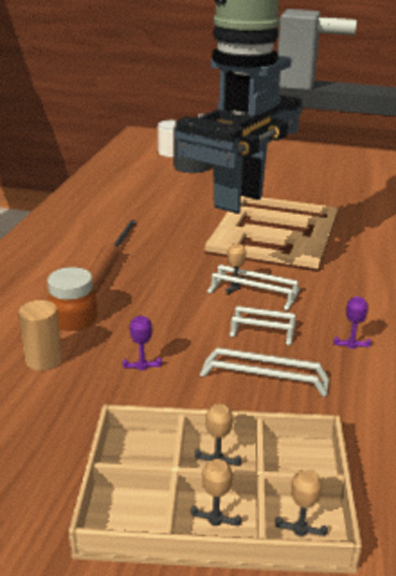

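```bash
python3 - <<'E'
from h import *
f=load("w16");o=np.array([160,80]);c=lambda *p:[(np.array(q)/3+o) for q in p]
print("knob",pix2plane(f,c((365,424)),51).round(1))
q=pix2plane(f,c((293,370),(434,369)),8);print("claw",q.mean(0).round(1),np.degrees(np.arctan2(*(q[1]-q[0])[[1,0]])))
b=pix2plane(f,c((258,85),(334,480),(354,62),(427,470)),20);print(b.round(1),b.mean(0).round(1),[np.degrees(np.arctan2(*(b[i+1]-b[i])[[1,0]])).round(1) for i in(0,2)])
b=pix2plane(f,c((205,93),(416,53),(286,473),(480,440)),4);print(b.mean(0).round(1))
E
```

```text
knob [[570.8 -89.4  51. ]]
claw [569.9 -89.6   8. ] 71.22903146662665
[[ 490.5  -88.9   20. ]
 [ 593.1 -106.    20. ]
 [ 493.1  -65.2   20. ]
 [ 598.5  -81.6   20. ]] [543.8 -85.4  20. ] [np.float64(-9.5), np.float64(-8.8)]
[544.4 -85.1   4. ]
```

Request:
arm_command --series '[0, 0, -0.07, 0, 0, 0, 0, 0, -0.07, 0, 0, 0, 0, 0, -0.055, 0, 0, 0, 0, 0, -0.03, 0, 0, 0, 0, 0, 0, 0, 0, 0, 0, 0, 0, 0, 0, 0]'

```text
time_s: 23.87
ee_pos: [570.8, -87.9, 9.4]
ee_rot: [180.0, -0.1, 161.1]
force: [0.5, 0.8, 1.1]
gripper_width: 45.7
```

Request:
arm_command --series '[0, 0, 0, 0, 0, 0, 0, 0, 0, 0, 0, 0, 0, 0, 0, 0, 0, 0, 0, 0, 0, 0, 0, 0, 0, 0, 0, 0, 0, 0, 0, 0, 0, 0, 0, 0]' --hand 0 --newtons 25

```text
time_s: 24.37
ee_pos: [571.7, -89.2, 10.3]
ee_rot: [180.0, 0.1, 161.0]
force: [0.1, 0.6, 2.6]
gripper_width: 23.1
```

Request:
arm_command --series '[0, 0, 0, 0, 0, -0.1485, 0, 0, 0, 0, 0, -0.1485, 0, 0, 0, 0, 0, -0.1485, 0, 0, 0, 0, 0, -0.1485, 0, 0, 0, 0, 0, -0.1485, 0, 0, 0, 0, 0, -0.1485, 0, 0, 0, 0, 0, -0.1485, 0, 0, 0, 0, 0, -0.1485, 0, 0, 0, 0, 0, -0.1485, 0, 0, 0, 0, 0, -0.1485, 0, 0, 0, 0, 0, -0.1485, 0, 0, 0, 0, 0, -0.1485, 0, 0, 0, 0, 0, 0, 0, 0, 0, 0, 0, 0, 0, 0, 0.015, 0, 0, 0, 0, 0, 0.015, 0, 0, 0, 0, 0, 0, 0, 0, 0, 0, 0, 0, 0, 0, 0]'

```text
time_s: 25.87
ee_pos: [571.4, -89.5, 21.9]
ee_rot: [179.9, 0.0, 80.9]
force: [-0.6, -0.8, -0.3]
gripper_width: 23.4
```

```bash
python3 - <<'E'
from h import *
a=grab("wrist","w17");s=env.state();print(s["ee_pos"],s["ee_rot"],s["force"],s["torque"],s["gripper_width"])
crop("w17",(160,80,400,280),3,"w17c")
E
```

```text
[571.11344486 -89.3376251   21.63701059] [1.79980604e+02 8.98445556e-03 8.08682944e+01] [-0.47730428  0.9075072   0.0666407 ] [-0.04802767  0.06060683 -0.0175508 ] 23.093377321672847
```

View pics/w17c.png

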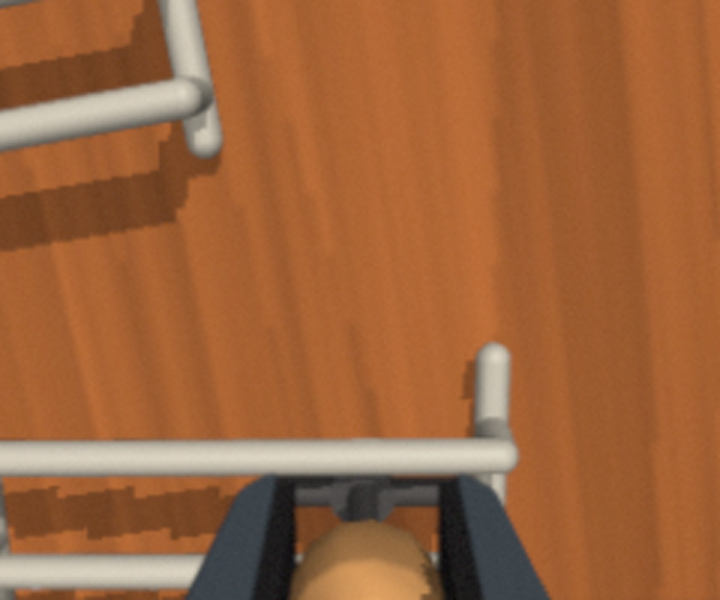

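Request:
arm_command --series '[0, 0, 0.03, 0, 0, 0, 0, 0, 0.05, 0, 0, 0, 0, 0, 0.075, 0, 0, 0, 0, 0, 0.075, 0, 0, 0, 0.0075, 0.094, 0, 0, 0, 0, 0.0075, 0.094, 0, 0, 0, 0, 0.0075, 0.094, 0, 0, 0, 0, 0.0075, 0.094, 0, 0, 0, 0, 0.0075, 0.094, 0, 0, 0, 0, 0.0075, 0.094, 0, 0, 0, 0, 0.0075, 0.094, 0, 0, 0, 0, 0.0075, 0.094, 0, 0, 0, 0, 0.0075, 0.094, 0, 0, 0, 0, 0, 0, 0, 0, 0, 0, 0, 0, 0, 0, 0, 0]'

```text
time_s: 27.17
ee_pos: [597.6, 251.0, 112.7]
ee_rot: [-180.0, 0.0, 81.1]
force: [0.4, -0.9, -1.7]
gripper_width: 23.4
```

```bash
python3 - <<'E'
from h import *
b=grab("side","sd18");w=grab("wrist","w18");s=env.state();print(s["ee_pos"],s["ee_rot"],s["force"],s["gripper_width"])
crop("sd18",(160,60,380,380),1.8,"sd18c")
E
```

```text
[597.65835671 248.4476553  112.97943611] [-1.79945712e+02  7.73525842e-02  8.08619569e+01] [ 0.02838767  0.152519   -0.64118424] 23.32528375350539
```

View pics/sd18c.png

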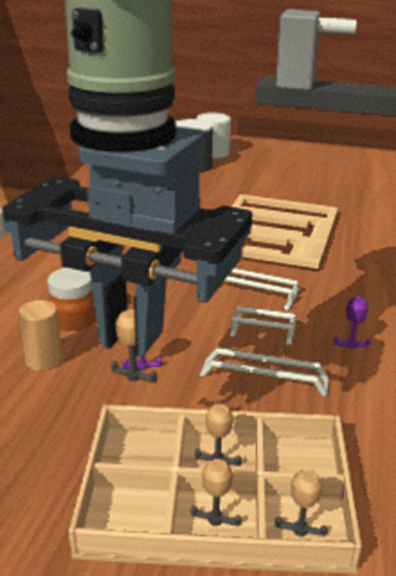

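View pics/w18.png

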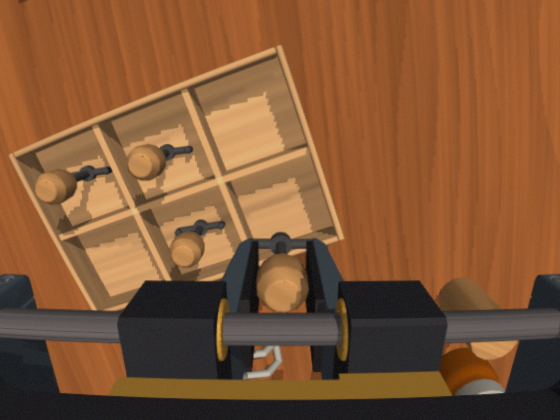

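Request:
arm_command --series '[0, 0, -0.07, 0, 0, 0, 0, 0, -0.07, 0, 0, 0, 0, 0, -0.05, 0, 0, 0, 0, 0, -0.03, 0, 0, 0, 0, 0, -0.023, 0, 0, 0, 0, 0, 0, 0, 0, 0, 0, 0, 0, 0, 0, 0]'

```text
time_s: 27.85
ee_pos: [598.8, 248.7, 17.0]
ee_rot: [179.9, -0.0, 80.8]
force: [-0.4, 0.3, -0.5]
gripper_width: 23.7
```

Request:
arm_command --series '[0, 0, 0, 0, 0, 0, 0, 0, 0, 0, 0, 0, 0, 0, 0, 0, 0, 0, 0, 0, 0, 0, 0, 0, 0, 0, 0.03, 0, 0, 0, 0, 0, 0.06, 0, 0, 0, 0, 0, 0.06, 0, 0, 0, 0, 0, 0.06, 0, 0, 0, 0, 0, 0, 0, 0, 0, 0, 0, 0, 0, 0, 0]' --hand 0.5

```text
time_s: 28.68
ee_pos: [599.3, 249.8, 103.0]
ee_rot: [179.8, -0.1, 80.9]
force: [-0.4, -0.8, -0.3]
gripper_width: 45.6
```

```bash
python3 - <<'E'
from h import *
b=grab("side","sd19");w=grab("wrist","w19");s=env.state();print(s["ee_pos"],s["ee_rot"],s["force"],s["gripper_width"])
crop("sd19",(160,60,380,380),1.8,"sd19c")
E
```

```text
[597.4661297  249.07123695 100.03905386] [-1.79950062e+02  3.38917275e-02  8.08506726e+01] [-0.65342142 -0.12737879 -0.19258186] 45.468287026516805
```

View pics/sd19c.png

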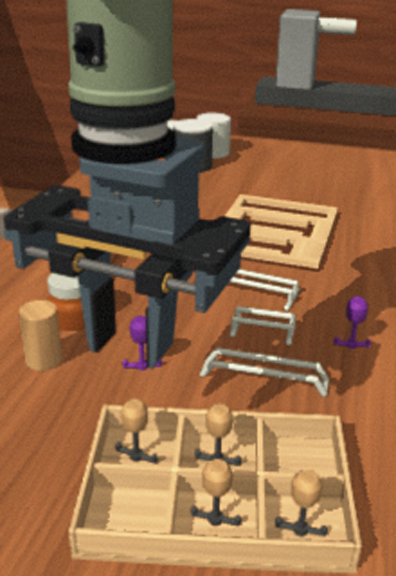

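View pics/w19.png

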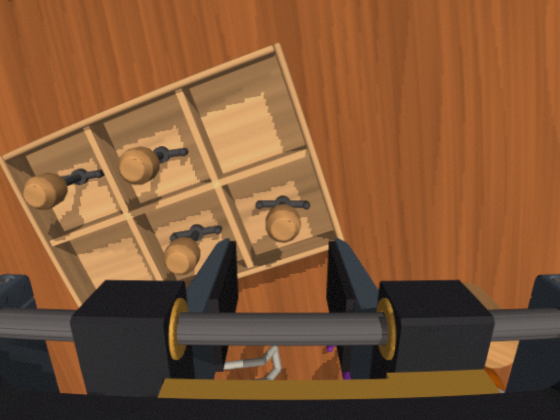

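Request:
arm_command --series '[-0.0013, -0.0936, 0.0036, 0, 0, 0.1494, -0.0013, -0.0936, 0.0036, 0, 0, 0.1494, -0.0013, -0.0936, 0.0036, 0, 0, 0.1494, -0.0013, -0.0936, 0.0036, 0, 0, 0.1494, -0.0013, -0.0936, 0.0036, 0, 0, 0.1494, -0.0013, -0.0936, 0.0036, 0, 0, 0.1494, -0.0013, -0.0936, 0.0036, 0, 0, 0.1494, -0.0013, -0.0936, 0.0036, 0, 0, 0.1494, -0.0013, -0.0936, 0.0036, 0, 0, 0.1494, -0.0013, -0.0936, 0.0036, 0, 0, 0.1494, -0.0013, -0.0936, 0.0036, 0, 0, 0.1494, -0.0013, -0.0936, 0.0036, 0, 0, 0.1494, -0.0013, -0.0936, 0.0036, 0, 0, 0.1494, -0.0013, -0.0936, 0.0036, 0, 0, 0.1494, 0, 0, 0, 0, 0, 0, 0, 0, 0, 0, 0, 0, 0, 0, 0, 0, 0, 0]'

```text
time_s: 30.2
ee_pos: [589.9, -274.1, 119.1]
ee_rot: [179.9, -0.2, 174.9]
force: [-0.5, 0.3, -0.3]
gripper_width: 45.6
```

```bash
python3 - <<'E'
from h import *
s=env.state();print(s["ee_pos"],s["ee_rot"]);w=grab("wrist","w20");s=env.state();print(s["ee_pos"],s["ee_rot"],s["force"],s["gripper_width"])
E
```

```text
[ 589.94272225 -274.14182914  119.11201654] [ 1.79894946e+02 -1.56169658e-01  1.74876758e+02]
[ 590.24224032 -273.56038777  119.47674483] [ 1.79913409e+02 -1.25537747e-01  1.74953967e+02] [-0.22603483  0.11390085  0.14077761] 45.55802224770518
```

View pics/w20.png

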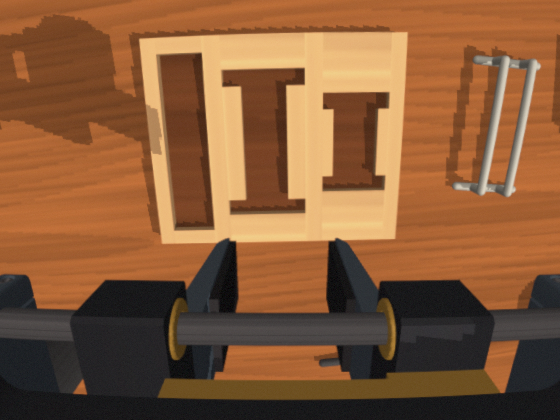

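```bash
python3 - <<'E'
from h import *
crop("w20",(135,20,415,250),2.8,"w20c")
E
```

```text
(no output)
```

View pics/w20c.png

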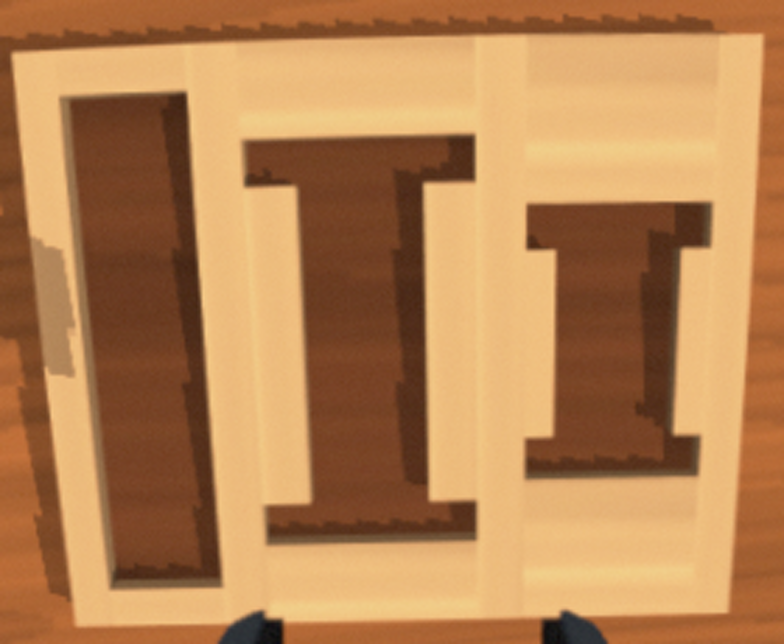

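```bash
cat >> h.py <<'E'
def rect(f,pts,z):
    p=pix2plane(f,pts,z)
    m=lambda i,j:(p[i]+p[j])/2
    ax=m(2,3)-m(0,1); ay=m(1,2)-m(0,3)
    a=lambda e:np.degrees(np.arctan2(e[1],e[0]))
    return p.mean(0)[:2].round(1),"yawx",a(ax).round(2),"yawy-90",(a(ay)-90).round(2),"L",np.linalg.norm(ax).round(1),"W",np.linalg.norm(ay).round(1)
E
python3 - <<'E'
from h import *
f=load("w20");c=lambda *p:[(np.array(q)/2.8+[135,20]) for q in p]
for n,p in dict(long=[(60,97),(187,93),(222,586),(109,588)],wing=[(243,140),(475,134),(477,540),(267,545)],stub=[(526,204),(713,202),(698,474),(526,478)],board=[(13,52),(764,34),(728,612),(76,627)]).items():
    print(n,rect(f,c(*p),14))
E
```

```text
long (array([ 537.6, -346.6]), 'yawx', np.float64(-4.04), 'yawy-90', np.float64(-4.29), 'L', np.float64(144.0), 'W', np.float64(35.6))
wing (array([ 542., -282.]), 'yawx', np.float64(-3.94), 'yawy-90', np.float64(-3.81), 'L', np.float64(117.7), 'W', np.float64(64.3))
stub (array([ 546.8, -209.2]), 'yawx', np.float64(-3.76), 'yawy-90', np.float64(-3.78), 'L', np.float64(79.2), 'W', np.float64(52.6))
board (array([ 542.6, -273.6]), 'yawx', np.float64(-4.0), 'yawy-90', np.float64(-3.83), 'L', np.float64(169.3), 'W', np.float64(206.2))
```

Request:
arm_command --series '[-0.0007, 0.0908, 0, 0, 0, -0.0178, -0.0007, 0.0908, 0, 0, 0, -0.0178, -0.0007, 0.0908, 0, 0, 0, -0.0178, -0.0007, 0.0908, 0, 0, 0, -0.0178, -0.0007, 0.0908, 0, 0, 0, -0.0178, 0, 0, 0, 0, 0, 0, 0, 0, 0, 0, 0, 0, 0, 0, 0, 0, 0, 0, 0, 0, 0, 0, 0, 0]'

```text
time_s: 31.0
ee_pos: [589.3, -93.5, 120.5]
ee_rot: [-180.0, -0.0, 171.0]
force: [-1.2, -0.3, -0.3]
gripper_width: 45.8
```

```bash
python3 - <<'E'
from h import *
s=env.state();print(s["ee_pos"],s["ee_rot"]);w=grab("wrist","w21");s=env.state();print(s["ee_pos"],s["ee_rot"],s["force"],s["gripper_width"])
crop("w21",(200,40,400,240),4,"w21c")
E
```

```text
[589.32438331 -93.52273619 120.472725  ] [-1.79986766e+02 -6.47176078e-03  1.70964034e+02]
[589.37658691 -93.881545   120.46780796] [-1.79994534e+02 -2.70157939e-03  1.70921485e+02] [ 0.41097003 -0.10851724 -0.06696397] 45.105713198322334
```

View pics/w21c.png

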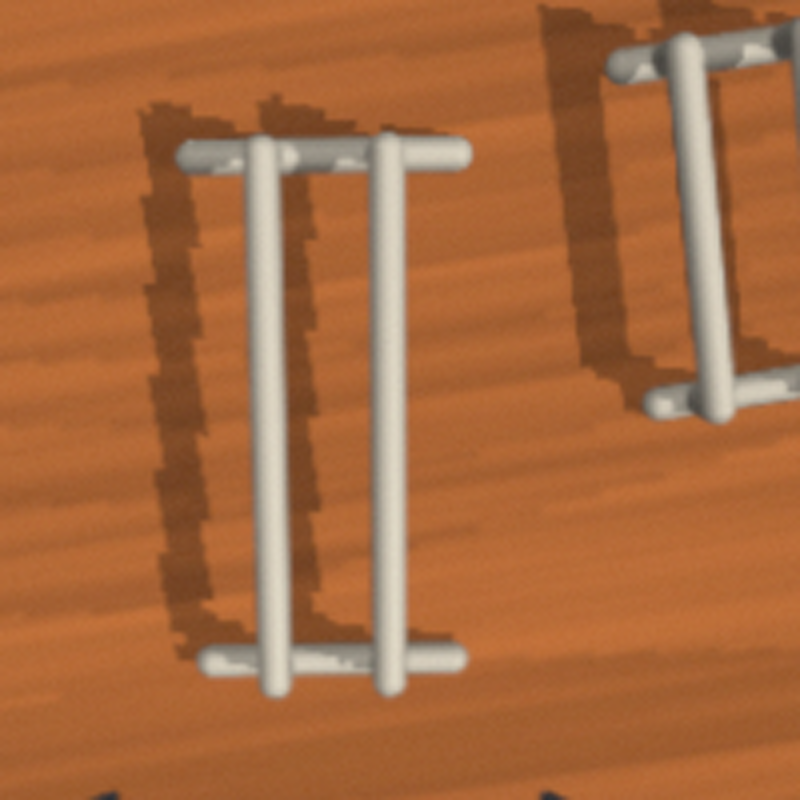

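```bash
python3 - <<'E'
from h import *
f=load("w21");c=lambda *p:[(np.array(q)/4+[200,40]) for q in p]
print(rect(f,c((178,157),(472,152),(468,657),(200,662)),3.5))
print(rect(f,c((262,140),(387,138),(391,692),(277,694)),20))
E
```

```text
(array([544.5, -85. ]), 'yawx', np.float64(-7.99), 'yawy-90', np.float64(-8.01), 'L', np.float64(106.5), 'W', np.float64(59.4))
(array([544.7, -85.1]), 'yawx', np.float64(-8.04), 'yawy-90', np.float64(-8.07), 'L', np.float64(111.0), 'W', np.float64(24.0))
```

Request:
arm_command --series '[-0.056, 0.0108, 0, 0, 0, 0.0117, -0.056, 0.0108, 0, 0, 0, 0.0117, 0, 0, -0.07, 0, 0, 0, 0, 0, -0.07, 0, 0, 0, 0, 0, -0.07, 0, 0, 0, 0, 0, -0.07, 0, 0, 0, 0, 0, -0.03, 0, 0, 0, 0, 0, 0, 0, 0, 0, 0, 0, 0, 0, 0, 0]'

```text
time_s: 31.8
ee_pos: [544.4, -85.5, -3.9]
ee_rot: [180.0, -0.1, 171.9]
force: [-1.2, 0.4, 0.7]
gripper_width: 45.5
```

```bash
python3 - <<'E'
from h import *
w=grab("wrist","w22");sd=grab("side","sd22");sc=grab("scene","sc22");s=env.state();print(s["ee_pos"],s["ee_rot"],s["force"],s["gripper_width"])
crop("w22",(160,80,400,280),3,"w22c");crop("sd22",(230,130,380,280),4,"sd22c")
E
```

```text
[545.87396541 -85.28328044  -2.09260922] [-1.79997734e+02  1.70012358e-01  1.71976210e+02] [ 0.35849175  0.06229015 -0.49822711] 45.29573346036088
```

View pics/sd22c.png

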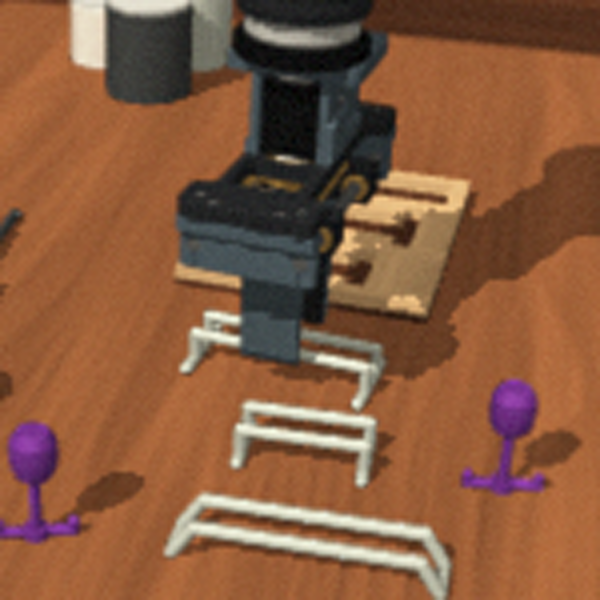

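View pics/w22c.png

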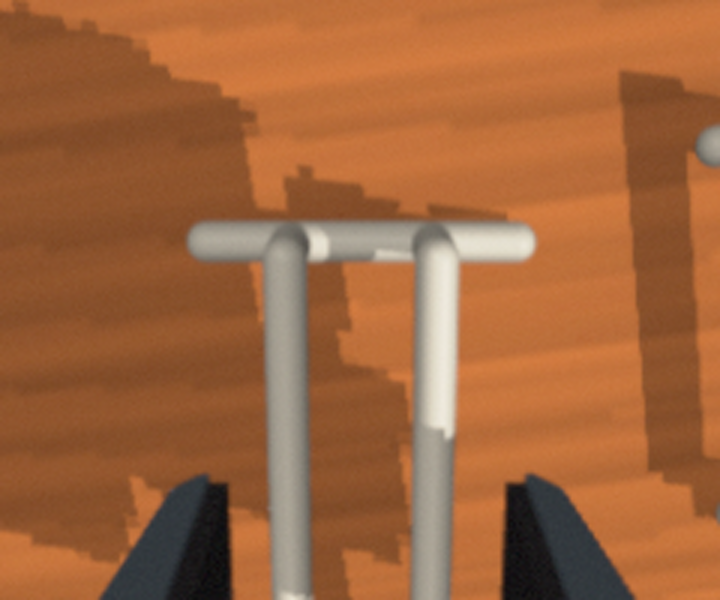

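Request:
arm_command --series '[-0.002, 0, -0.014, 0, 0, 0, 0, 0, -0.013, 0, 0, 0, 0, 0, 0, 0, 0, 0, 0, 0, 0, 0, 0, 0, 0, 0, 0, 0, 0, 0]'

```text
time_s: 32.37
ee_pos: [543.8, -84.6, -14.2]
ee_rot: [180.0, 0.0, 172.0]
force: [-0.5, 0.6, 0.3]
gripper_width: 45.8
```

```bash
python3 - <<'E'
from h import *
sd=grab("side","sd23");sc=grab("scene","sc23");s=env.state();print(s["ee_pos"],s["ee_rot"],s["force"],s["gripper_width"])
crop("sc23",(200,100,320,220),5,"sc23c");crop("sd23",(260,180,340,240),8,"sd23c")
E
```

```text
[543.99027448 -84.61782698 -14.11775395] [1.79994342e+02 2.10426102e-02 1.72020108e+02] [ 0.75475004 -0.42409154  0.7827658 ] 45.777396189952974
```

View pics/sd23c.png

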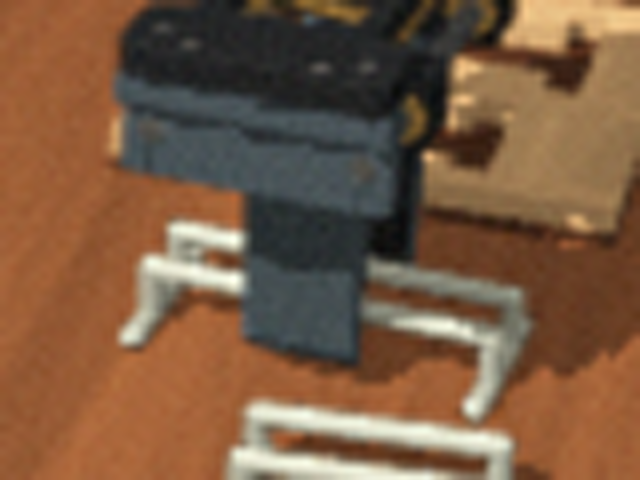

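View pics/sc23c.png

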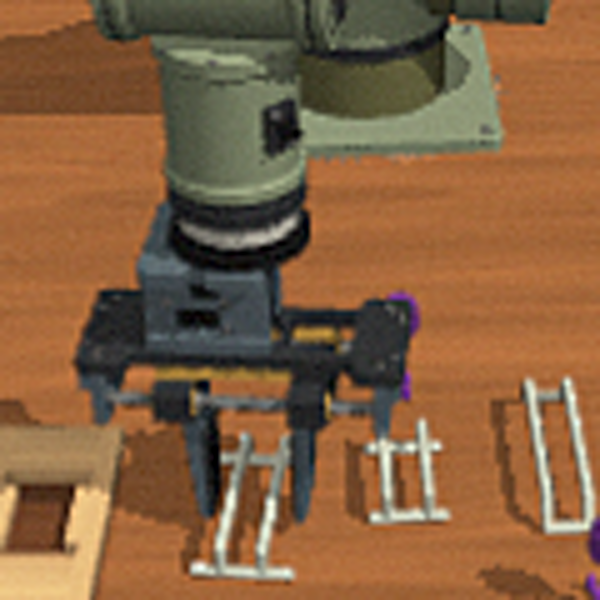

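```bash
python3 - <<'E'
from h import *
f=load("sd23")
for z in (8,11,14,17,20): print(z,pix2plane(f,[(297.5,223.75)],z).round(1), proj(f,[(544,-50,z)]).round(1))
g=load("sc23")
for z in (8,11,14,17,20): print(z,proj(g,[(560,-49,z),(560,-121,z)]).round(1))
E
```

```text
8 [[545.2 -63.4   8. ]] [[297.  226.7]]
11 [[544.5 -58.5  11. ]] [[297.1 225.6]]
14 [[543.8 -53.6  14. ]] [[297.1 224.5]]
17 [[543.1 -48.6  17. ]] [[297.2 223.4]]
20 [[542.3 -43.7  20. ]] [[297.3 222.3]]
8 [[263.3 203.8]
 [238.5 204.8]]
11 [[263.3 203. ]
 [238.5 204. ]]
14 [[263.2 202.2]
 [238.4 203.2]]
17 [[263.2 201.4]
 [238.3 202.4]]
20 [[263.2 200.6]
 [238.2 201.6]]
```

Request:
arm_command --series '[0, 0, 0, 0, 0, 0, 0, 0, 0, 0, 0, 0, 0, 0, 0, 0, 0, 0, 0, 0, 0, 0, 0, 0, 0, 0, 0, 0, 0, 0]' --hand 0 --newtons 40

```text
time_s: 32.88
ee_pos: [544.0, -84.7, -14.2]
ee_rot: [180.0, 0.0, 172.0]
force: [0.2, -0.3, 1.3]
gripper_width: 30.0
```

```bash
python3 - <<'E'
from h import *
import time
for i in range(3):
    w=grab("wrist","w24");s=env.state();print(s["ee_pos"],s["ee_rot"],s["force"],s["gripper_width"])
crop("w24",(160,80,400,280),3,"w24c")
E
```

```text
[543.92297068 -84.70583361 -14.1703978 ] [1.79997960e+02 1.52004151e-02 1.72019176e+02] [-0.63478418  0.23544011  0.83432866] 30.058985018380145
[543.90476379 -84.69559948 -14.17016928] [1.79998882e+02 1.25916567e-02 1.72020673e+02] [ 0.04931462 -0.34013689  0.51725312] 30.14173478740249
[543.9177578  -84.69344514 -14.16108842] [1.79998747e+02 1.52935412e-02 1.72017549e+02] [-0.07589149 -0.23899073  1.57255085] 30.126796878549243
```

View pics/w24c.png

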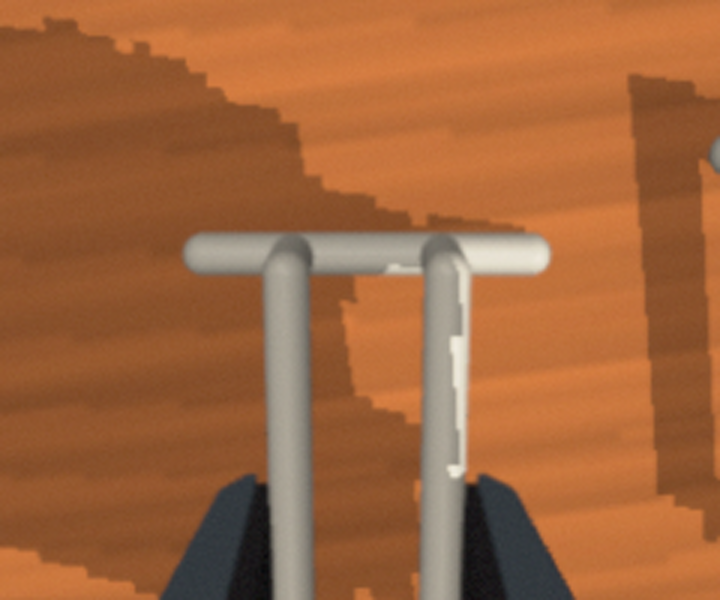

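Request:
arm_command --series '[0, 0, 0.03, 0, 0, 0, 0, 0, 0.05, 0, 0, 0, 0, 0, 0.05, 0, 0, 0, 0, 0, 0.055, 0, 0, 0, -0.0013, -0.0986, 0, 0, 0, 0.0182, -0.0013, -0.0986, 0, 0, 0, 0.0182, -0.0013, -0.0986, 0, 0, 0, 0.0182, -0.0013, -0.0986, 0, 0, 0, 0.0182, -0.0013, -0.0986, 0, 0, 0, 0.0182, 0, 0, 0, 0, 0, 0, 0, 0, 0, 0, 0, 0, 0, 0, 0, 0, 0, 0, 0, 0, 0, 0, 0, 0]'

```text
time_s: 34.12
ee_pos: [540.9, -280.5, 59.3]
ee_rot: [179.9, -0.1, 176.2]
force: [-0.2, 0.9, -1.5]
gripper_width: 29.8
```

```bash
python3 - <<'E'
from h import *
w=grab("wrist","w25");s=env.state();print(s["ee_pos"],s["ee_rot"],s["force"],s["gripper_width"])
E
```

```text
[ 541.07438416 -280.37403262   59.50984595] [ 1.79955242e+02 -4.74349312e-02  1.76190235e+02] [ 0.18503709  0.11785153 -0.99160415] 29.76189200593107
```

View pics/w25.png

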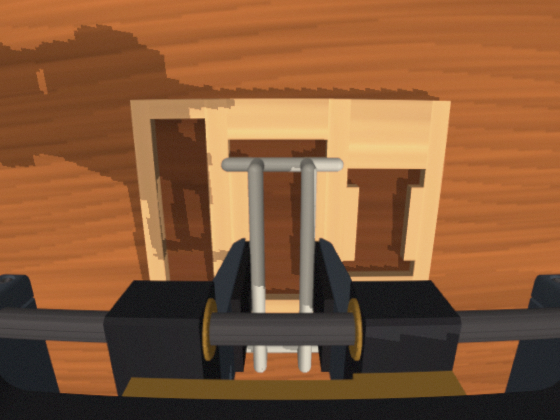

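```bash
python3 - <<'E'
from h import *
crop("w25",(120,90,460,300),2.3,"w25c")
f=load("w25")
p=pix2plane(f,[(131,101),(448,101)],14);print("boardtop",p.round(1),p.mean(0))
p=pix2plane(f,[(227.5,140),(327.5,139)],14);print("cut top",p.round(1),p.mean(0))
p=pix2plane(f,[(222.5,164),(343,164)],77);print("foot",p.round(1),p.mean(0))
E
```

```text
boardtop [[ 451.6 -370.5   14. ]
 [ 465.1 -167.2   14. ]] [ 458.35054903 -268.82858317   14.        ]
cut top [[ 481.2 -310.9   14. ]
 [ 485.  -246.    14. ]] [ 483.11403244 -278.46682279   14.        ]
foot [[ 486.3 -305.    77. ]
 [ 490.3 -246.1   77. ]] [ 488.26855079 -275.55560384   77.        ]
```

View pics/w25c.png

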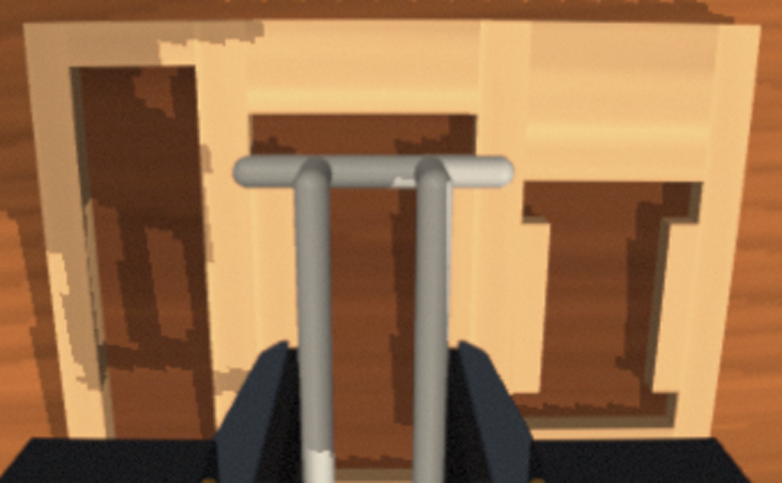

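Request:
arm_command --series '[0.0013, -0.0065, 0, 0, 0, 0, 0, 0, -0.05, 0, 0, 0, 0, 0, -0.05, 0, 0, 0, 0, 0, -0.04, 0, 0, 0, 0, 0, 0, 0, 0, 0, 0, 0, 0, 0, 0, 0, 0, 0, 0, 0, 0, 0]'

```text
time_s: 34.75
ee_pos: [542.6, -284.4, 4.7]
ee_rot: [-180.0, 0.1, 176.2]
force: [0.6, 0.8, -1.0]
gripper_width: 30.0
```

```bash
python3 - <<'E'
from h import *
w=grab("wrist","w26");s=env.state();print(s["ee_pos"],s["ee_rot"],s["force"],s["gripper_width"])
crop("w26",(120,60,460,300),2.3,"w26c")
E
```

```text
[ 542.82132364 -284.66584655    5.06305563] [-1.79945054e+02  1.28700383e-01  1.76142390e+02] [-0.26597453 -0.58664339 -0.68282512] 30.179117706643705
```

View pics/w26c.png

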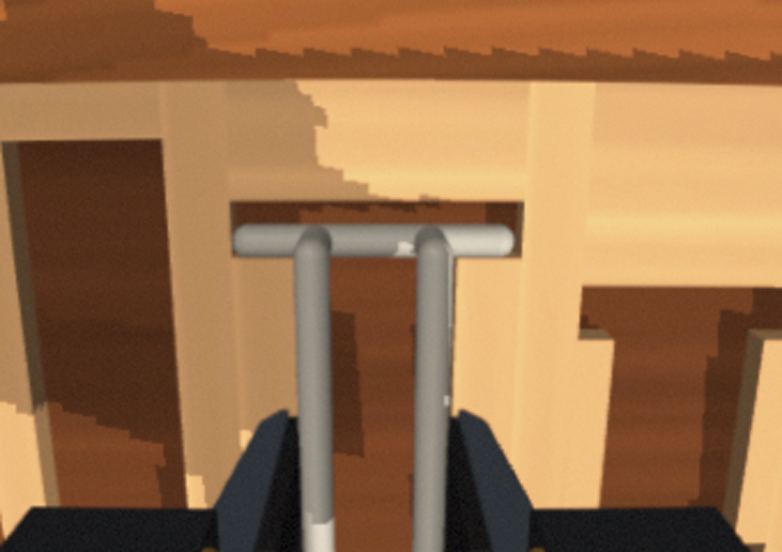

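Request:
arm_command --series '[0, 0, 0, 0, 0, 0, 0, 0, 0, 0, 0, 0, 0, 0, 0, 0, 0, 0]'

```text
time_s: 35.05
ee_pos: [542.1, -284.7, 4.5]
ee_rot: [-180.0, 0.1, 176.1]
force: [0.8, -0.1, -1.5]
gripper_width: 29.9
```

```bash
python3 - <<'E'
from h import *
w=grab("wrist","w27");s=env.state();print(s["ee_pos"],s["ee_rot"],s["force"],s["gripper_width"])
crop("w27",(210,130,360,200),5,"w27c")
E
```

```text
[ 541.96874574 -284.60887493    4.2818673 ] [-1.79982916e+02  4.84362820e-02  1.76107307e+02] [-0.17113299  0.58100377 -0.63079429] 30.301644457354968
```

View pics/w27c.png

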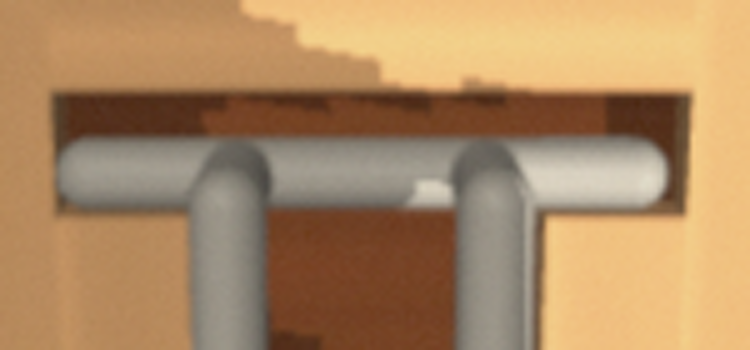

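```bash
python3 - <<'E'
from h import *
f=load("w27");c=lambda *p:[(np.array(q)/5+[210,130]) for q in p]
a=pix2plane(f,c((54,93),(692,93)),14);b=pix2plane(f,c((57,213),(685,213)),14);g=pix2plane(f,c((59,173),(669,172)),22)
print(a.round(1),a.mean(0).round(2));print(b.round(1));print(g.round(1),g.mean(0).round(2),np.linalg.norm(g[1]-g[0]),np.linalg.norm(a[1]-a[0]))
th=np.radians(-3.9);R=np.array([[np.cos(th),np.sin(th)],[-np.sin(th),np.cos(th)]])
d=g.mean(0)[:2]-a.mean(0)[:2];print("foot mid minus edge mid in board frame (want 6,0):",R@d)
E
```

```text
[[ 480.9 -310.5   14. ]
 [ 485.3 -246.    14. ]] [ 483.11 -278.27   14.  ]
[[ 493.2 -311.6   14. ]
 [ 497.6 -247.    14. ]]
[[ 487.8 -309.5   22. ]
 [ 491.7 -249.8   22. ]] [ 489.74 -279.65   22.  ] 59.83023926258818 64.61357418626484
foot mid minus edge mid in board frame (want 6,0): [ 6.70604125 -0.9252775 ]
```

Request:
arm_command --series '[-0.0016, 0.0023, 0, 0, 0, 0, 0, 0, 0, 0, 0, 0, 0, 0, -0.01, 0, 0, 0, 0, 0, -0.01, 0, 0, 0, 0, 0, -0.012, 0, 0, 0, 0, 0, 0, 0, 0, 0, 0, 0, 0, 0, 0, 0, 0, 0, 0, 0, 0, 0]'

```text
time_s: 35.77
ee_pos: [541.1, -283.5, -9.2]
ee_rot: [180.0, -0.0, 176.1]
force: [-0.1, 0.8, 0.7]
gripper_width: 29.8
```

```bash
python3 - <<'E'
from h import *
w=grab("wrist","w28");s=env.state();print(s["ee_pos"],s["ee_rot"],s["force"],s["gripper_width"])
crop("w28",(160,80,400,280),3,"w28c")
E
```

```text
[ 541.07216913 -283.5406422    -9.16259864] [ 1.79994931e+02 -5.14002802e-03  1.76113830e+02] [-0.83339443  0.11899076  1.15933788] 29.867246329707186
```

View pics/w28c.png

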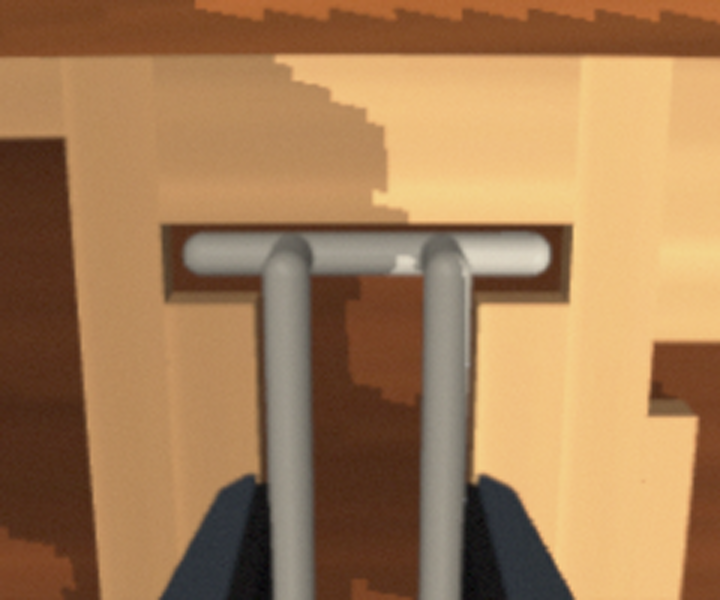

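Request:
arm_command --series '[0, 0, 0, 0, 0, 0, 0, 0, 0, 0, 0, 0, 0, 0, 0, 0, 0, 0, 0, 0, 0.02, 0, 0, 0, 0, 0, 0.08, 0, 0, 0, 0, 0, 0.1, 0, 0, 0, 0, 0, 0.1, 0, 0, 0, 0.0069, 0.09, 0.003, 0, 0, 0.0114, 0.0069, 0.09, 0.003, 0, 0, 0.0114, 0.0069, 0.09, 0.003, 0, 0, 0.0114, 0.0069, 0.09, 0.003, 0, 0, 0.0114, 0.0069, 0.09, 0.003, 0, 0, 0.0114, 0.0069, 0.09, 0.003, 0, 0, 0.0114, 0.0069, 0.09, 0.003, 0, 0, 0.0114, 0.0069, 0.09, 0.003, 0, 0, 0.0114, 0, 0, 0, 0, 0, 0, 0, 0, 0, 0, 0, 0, 0, 0, 0, 0, 0, 0, 0, 0, 0, 0, 0, 0]' --hand 0.48

```text
time_s: 37.4
ee_pos: [563.1, 3.3, 120.7]
ee_rot: [-180.0, -0.0, -179.9]
force: [0.1, 0.4, 0.2]
gripper_width: 43.7
```

```bash
python3 - <<'E'
from h import *
w=grab("wrist","w29");s=env.state();print(s["ee_pos"],s["ee_rot"],s["force"],s["gripper_width"])
crop("w29",(190,40,390,240),4,"w29c")
E
```

```text
[563.08831971   3.12584712 120.61324283] [-1.79985951e+02 -1.68146021e-03 -1.79884872e+02] [ 0.15259871 -0.41668432  0.56507687] 43.768277665559424
```

View pics/w29.png

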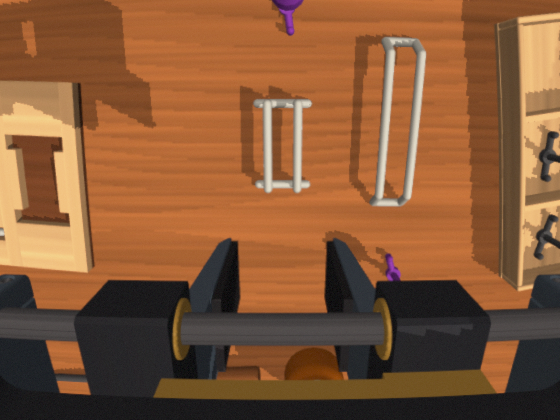

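View pics/w29c.png

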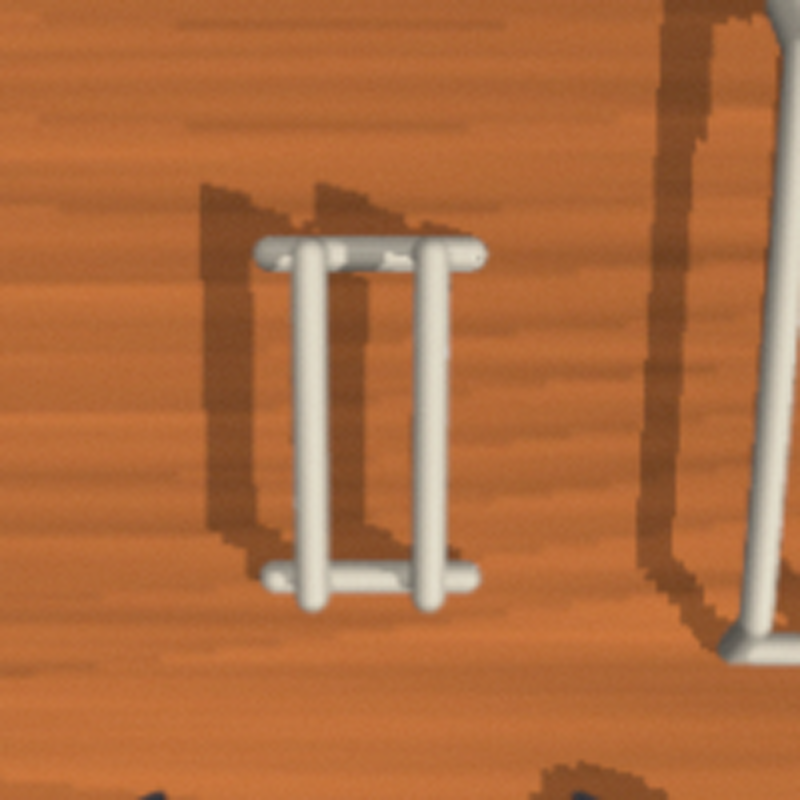

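```bash
python3 - <<'E'
from h import *
f=load("w29");c=lambda *p:[(np.array(q)/4+[190,40]) for q in p]
print(rect(f,c((254,254),(488,254),(481,577),(260,577)),3.5))
print(rect(f,c((310,245),(431,245),(430,605),(313,606)),20))
print(pix2plane(f,[(499,26),(516,288)],33).round(1))
b=load("w1");print(rect(b,[(427,83),(560,62),(560,62),(443,266)],33)[0],pix2plane(b,[(427,83),(443,266)],33).round(1))
E
```

```text
(array([518.1,   4.8]), 'yawx', np.float64(0.08), 'yawy-90', np.float64(0.15), 'L', np.float64(68.1), 'W', np.float64(48.1))
(array([518.2,   4.8]), 'yawx', np.float64(0.33), 'yawy-90', np.float64(0.4), 'L', np.float64(72.3), 'W', np.float64(23.9))
[[424.7 163.3  33. ]
 [639.6 215.6  33. ]]
[462.4 258.5] [[422.7 171.3  33. ]
 [638.8 215.9  33. ]]
```

Request:
arm_command --series '[-0.0562, 0.0008, 0, 0, 0, 0, -0.0562, 0.0008, 0, 0, 0, 0, 0, 0, -0.07, 0, 0, 0, 0, 0, -0.07, 0, 0, 0, 0, 0, -0.07, 0, 0, 0, 0, 0, -0.07, 0, 0, 0, 0, 0, -0.035, 0, 0, 0, 0, 0, -0.0215, 0, 0, 0, 0, 0, 0, 0, 0, 0, 0, 0, 0, 0, 0, 0, 0, 0, 0, 0, 0, 0]'

```text
time_s: 38.37
ee_pos: [519.4, 4.7, -13.0]
ee_rot: [180.0, 0.1, -179.8]
force: [1.2, -0.9, 0.5]
gripper_width: 43.8
```

Request:
arm_command --series '[0, 0, 0, 0, 0, 0, 0, 0, 0, 0, 0, 0, 0, 0, 0, 0, 0, 0, 0, 0, 0, 0, 0, 0, 0, 0, 0, 0, 0, 0]' --hand 0 --newtons 40

```text
time_s: 38.78
ee_pos: [519.1, 5.0, -13.1]
ee_rot: [-180.0, 0.1, -179.8]
force: [-0.1, -1.4, 5.7]
gripper_width: 29.9
```

```bash
python3 - <<'E'
from h import *
w=grab("wrist","w30");s=env.state();print(s["ee_pos"],s["ee_rot"],s["force"],s["gripper_width"])
crop("w30",(160,80,400,280),3,"w30c")
E
```

```text
[519.0704337    4.96693974 -13.06773662] [-1.79983846e+02  1.20017564e-01 -1.79766118e+02] [-0.73930479 -1.37402036  6.35194844] 30.125887602236052
```

View pics/w30c.png

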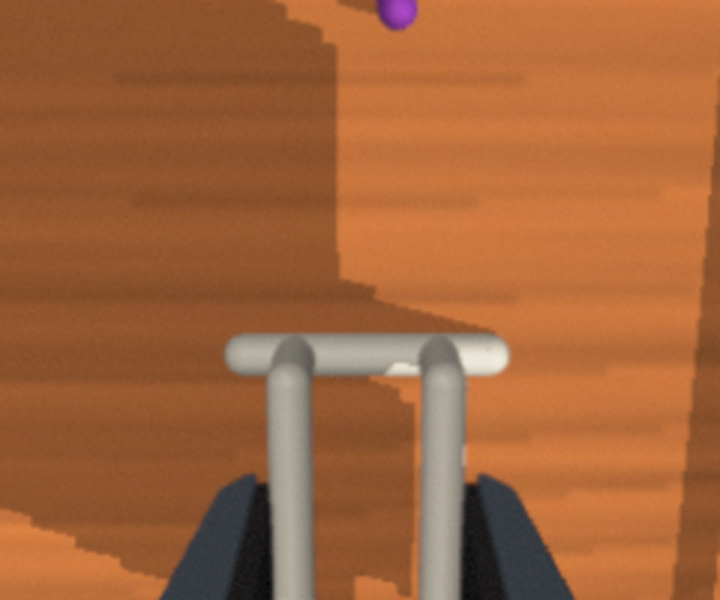

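Request:
arm_command --series '[0, 0, 0.03, 0, 0, 0, 0, 0, 0.05, 0, 0, 0, 0, 0, 0.05, 0, 0, 0, 0, 0, 0.055, 0, 0, 0, 0.0119, -0.0898, 0, 0, 0, -0.0152, 0.0119, -0.0898, 0, 0, 0, -0.0152, 0.0119, -0.0898, 0, 0, 0, -0.0152, 0.0119, -0.0898, 0, 0, 0, -0.0152, 0.0119, -0.0898, 0, 0, 0, -0.0152, 0.0119, -0.0898, 0, 0, 0, -0.0152, 0, 0, 0, 0, 0, 0, 0, 0, 0, 0, 0, 0, 0, 0, 0, 0, 0, 0, 0, 0, 0, 0, 0, 0, 0, 0, 0, 0, 0, 0]'

```text
time_s: 40.08
ee_pos: [546.5, -208.9, 59.8]
ee_rot: [180.0, -0.0, 176.2]
force: [-0.0, -0.5, -0.4]
gripper_width: 30.0
```

```bash
python3 - <<'E'
from h import *
w=grab("wrist","w31");s=env.state();print(s["ee_pos"],s["ee_rot"],s["force"],s["gripper_width"])
E
```

```text
[ 546.61841284 -209.05077976   59.93535711] [ 1.79976485e+02 -2.40223319e-02  1.76205994e+02] [-2.24529098e-01  1.29477567e-03 -2.20680244e+00] 30.313785173698474
```

View pics/w31.png

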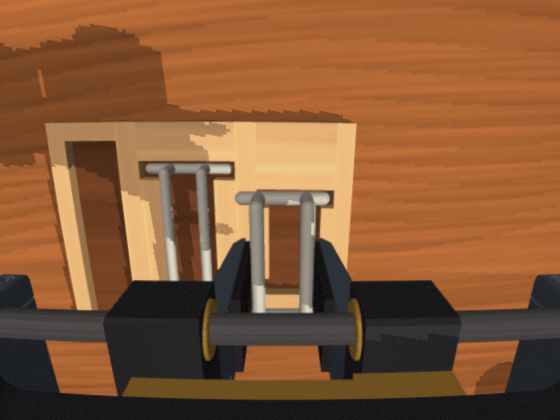

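Request:
arm_command --series '[0.0025, -0.0035, 0, 0, 0, 0, 0, 0, -0.05, 0, 0, 0, 0, 0, -0.05, 0, 0, 0, 0, 0, -0.035, 0, 0, 0, 0, 0, 0, 0, 0, 0, 0, 0, 0, 0, 0, 0, 0, 0, 0, 0, 0, 0, 0, 0, 0, 0, 0, 0, 0, 0, 0, 0, 0, 0]'

```text
time_s: 40.88
ee_pos: [548.6, -212.1, 7.1]
ee_rot: [-180.0, 0.1, 176.1]
force: [-0.1, -0.6, -2.2]
gripper_width: 29.7
```

```bash
python3 - <<'E'
from h import *
w=grab("wrist","w32");s=env.state();print(s["ee_pos"],s["ee_rot"],s["force"],s["gripper_width"])
crop("w32",(215,120,365,250),5,"w32c")
E
```

```text
[ 548.43845171 -212.0553513     6.94430241] [-1.79971276e+02  1.05748139e-01  1.76111446e+02] [ 0.96704161  0.24464112 -1.97147842] 29.54380649926375
```

View pics/w32c.png

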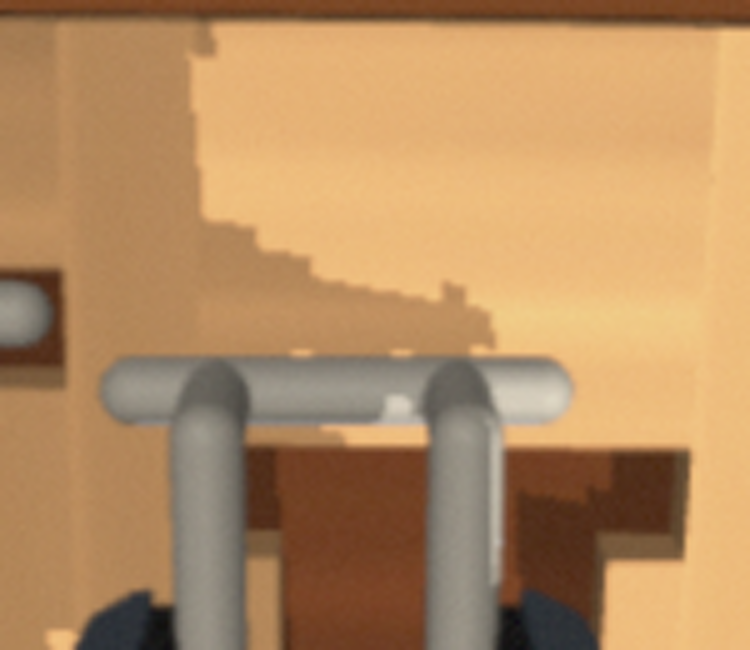

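```bash
python3 - <<'E'
from h import *
f=load("w31");p=pix2plane(f,[(48,125),(355,123)],14);print(p.round(1),p.mean(0),np.degrees(np.arctan2(*(p[1]-p[0])[[1,0]]))-90)
f=load("w32");c=lambda *p:[(np.array(q)/5+[215,120]) for q in p]
q=pix2plane(f,c((690,450),(684,558)),14);print(q.round(1)); 
g=pix2plane(f,c((100,390),(573,390)),22);print(g.round(1),g.mean(0))
E
python3 - <<'E'
import sys;sys.path.insert(0,'.')
from h import *
f=grab("scene","sc32");crop("sc32",(130,140,430,270),2.6,"sc32c")
E
```

```text
[[ 467.3 -359.2   14. ]
 [ 481.5 -156.3   14. ]] [ 474.3724495  -257.77238447   14.        ] -3.994921958066982
[[ 525.4 -171.1   14. ]
 [ 537.8 -171.8   14. ]]
[[ 512.3 -232.6   22. ]
 [ 515.6 -184.4   22. ]] [ 513.94366274 -208.48023991   22.        ]
```

```bash
python3 -c "
from h import *
crop('sc32',(130,140,430,270),2.6,'sc32c')"
```

```text
(no output)
```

View pics/sc32c.png

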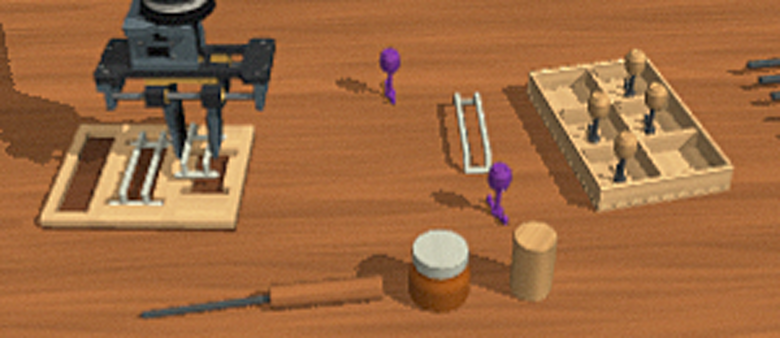

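Request:
arm_command --series '[0, 0, 0.01, 0, 0, 0, 0.019, 0.0148, 0, 0, 0, 0, 0.019, 0.0148, 0, 0, 0, 0, 0, 0, 0, 0, 0, 0, 0, 0, 0, 0, 0, 0, 0, 0, 0, 0, 0, 0, 0, 0, 0, 0, 0, 0, 0, 0, 0, 0, 0, 0]'

```text
time_s: 41.65
ee_pos: [562.7, -200.0, 9.8]
ee_rot: [180.0, -0.0, 176.1]
force: [-0.2, -0.4, -0.7]
gripper_width: 29.8
```

```bash
python3 - <<'E'
from h import *
w=grab("wrist","w33");s=env.state();print(s["ee_pos"],s["ee_rot"],s["force"],s["gripper_width"])
crop("w33",(215,120,365,250),5,"w33c")
E
```

```text
[ 562.69783551 -199.99320386    9.81274219] [ 1.79989021e+02 -2.46739077e-02  1.76103957e+02] [ 0.28762667 -0.64208947 -1.40057821] 29.96993802149155
```

View pics/w33c.png

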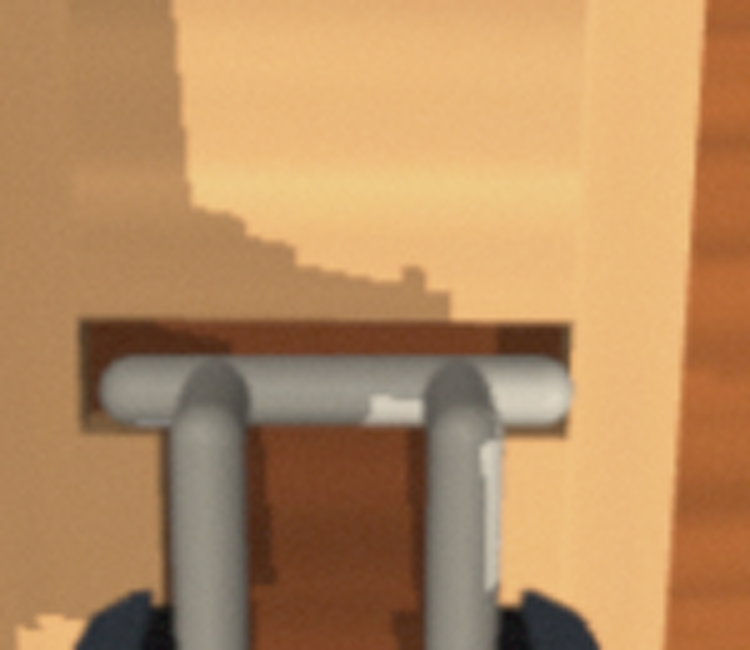

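```bash
python3 - <<'E'
from h import *
f=load("w33");c=lambda *p:[(np.array(q)/5+[215,120]) for q in p]
a=pix2plane(f,c((81,320),(572,322)),14);g=pix2plane(f,c((100,390),(573,389)),26.3)
print(a.mean(0).round(2),g.mean(0).round(2),np.linalg.norm(g[1]-g[0]),np.linalg.norm(a[1]-a[0]))
th=np.radians(-3.9);R=np.array([[np.cos(th),np.sin(th)],[-np.sin(th),np.cos(th)]])
d=g.mean(0)[:2]-a.mean(0)[:2];print("foot mid minus edge mid in board frame (want 6,0):",R@d)
E
```

```text
[ 523.28 -197.14   14.  ] [ 527.57 -196.37   26.3 ] 47.86567901696539 52.4993315141052
foot mid minus edge mid in board frame (want 6,0): [4.22783351 1.05596428]
```

Request:
arm_command --series '[0.0043, -0.0029, 0, 0, 0, 0, 0, 0, 0, 0, 0, 0, 0, 0, -0.012, 0, 0, 0, 0, 0, -0.012, 0, 0, 0, 0, 0, -0.01, 0, 0, 0, 0, 0, -0.01, 0, 0, 0, 0, 0, 0, 0, 0, 0, 0, 0, 0, 0, 0, 0, 0, 0, 0, 0, 0, 0]'

```text
time_s: 42.45
ee_pos: [564.4, -201.0, -7.9]
ee_rot: [180.0, -0.0, 176.1]
force: [-2.0, 0.1, -0.2]
gripper_width: 30.2
```

```bash
python3 - <<'E'
from h import *
w=grab("wrist","w34");s=env.state();print(s["ee_pos"],s["ee_rot"],s["force"],s["gripper_width"])
crop("w34",(215,120,365,250),5,"w34c")
E
```

```text
[ 564.51275931 -201.02536642   -7.90076613] [ 1.79988091e+02 -2.36559509e-02  1.76115728e+02] [ 0.62684418  0.08355414 -0.3969025 ] 29.731994563078562
```

View pics/w34c.png

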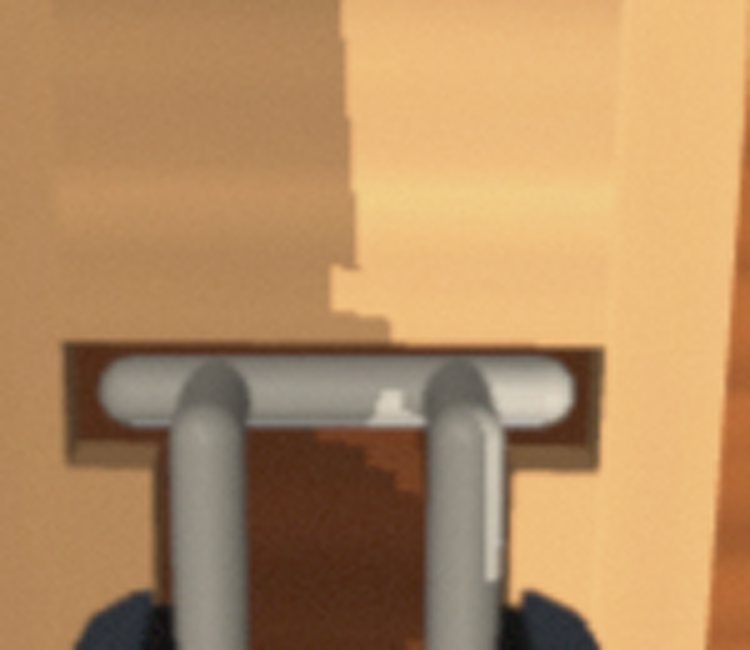

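Request:
arm_command --series '[0, 0, 0, 0, 0, 0, 0, 0, 0, 0, 0, 0, 0, 0, 0, 0, 0, 0, 0, 0, 0.02, 0, 0, 0, 0, 0, 0.08, 0, 0, 0, 0, 0, 0.1, 0, 0, 0, 0, 0, 0.1, 0, 0, 0, -0.0058, 0.0934, 0.003, 0, 0, 0.0108, -0.0058, 0.0934, 0.003, 0, 0, 0.0108, -0.0058, 0.0934, 0.003, 0, 0, 0.0108, -0.0058, 0.0934, 0.003, 0, 0, 0.0108, -0.0058, 0.0934, 0.003, 0, 0, 0.0108, -0.0058, 0.0934, 0.003, 0, 0, 0.0108, -0.0058, 0.0934, 0.003, 0, 0, 0.0108, -0.0058, 0.0934, 0.003, 0, 0, 0.0108, 0, 0, 0, 0, 0, 0, 0, 0, 0, 0, 0, 0, 0, 0, 0, 0, 0, 0, 0, 0, 0, 0, 0, 0]' --hand 0.48

```text
time_s: 44.08
ee_pos: [546.2, 96.7, 122.2]
ee_rot: [-180.0, 0.0, 179.9]
force: [-0.3, -0.5, -0.3]
gripper_width: 43.6
```

```bash
python3 - <<'E'
from h import *
w=grab("wrist","w35");s=env.state();print(s["ee_pos"],s["ee_rot"],s["force"],s["gripper_width"])
crop("w35",(190,40,390,240),4,"w35c")
E
```

```text
[546.27372473  96.48092174 122.10522536] [-1.79988981e+02  9.05435983e-03  1.79903017e+02] [ 0.41112882  0.17631229 -0.71092471] 43.853898870447956
```

View pics/w35.png

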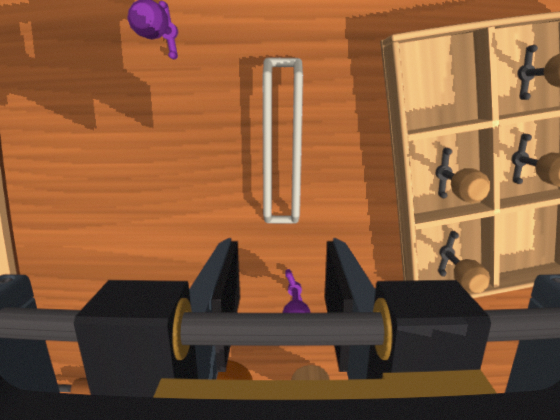

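View pics/w35c.png

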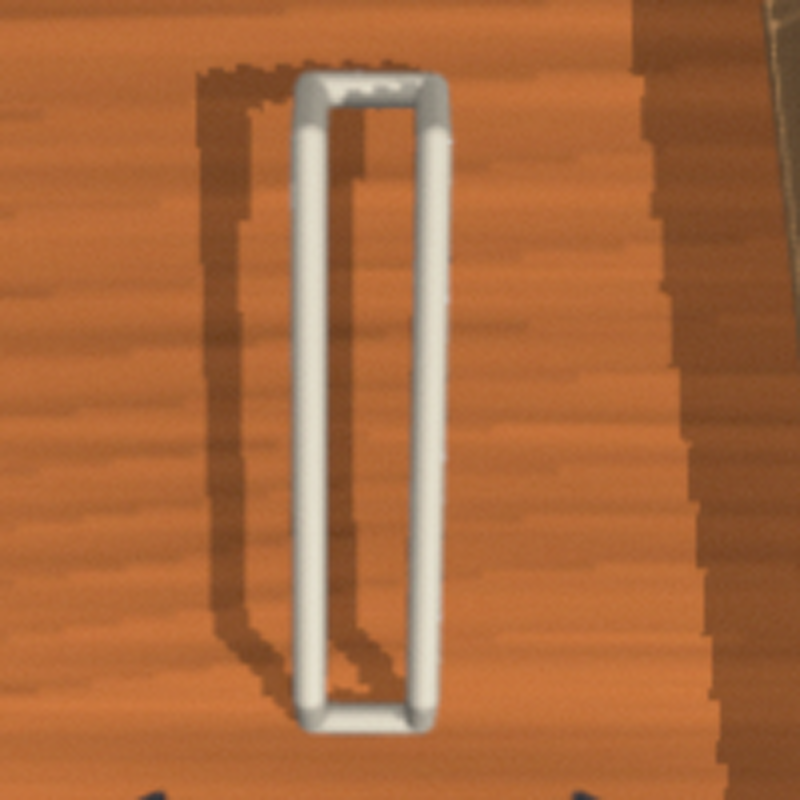

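```bash
python3 - <<'E'
from h import *
f=load("w35");c=lambda *p:[(np.array(q)/4+[190,40]) for q in p]
print(rect(f,c((311,90),(433,90),(423,719),(312,719)),3.5))
print(rect(f,c((310,135),(433,135),(425,680),(311,680)),20))
E
```

```text
(array([501.8,  98.1]), 'yawx', np.float64(-0.46), 'yawy-90', np.float64(-0.06), 'L', np.float64(133.4), 'W', np.float64(24.8))
(array([499.4,  98.1]), 'yawx', np.float64(-0.42), 'yawy-90', np.float64(-0.06), 'L', np.float64(109.5), 'W', np.float64(23.9))
```

Request:
arm_command --series '[-0.0557, 0.0008, 0, 0, 0, -0.0033, -0.0557, 0.0008, 0, 0, 0, -0.0033, 0, 0, -0.07, 0, 0, 0, 0, 0, -0.07, 0, 0, 0, 0, 0, -0.07, 0, 0, 0, 0, 0, -0.07, 0, 0, 0, 0, 0, -0.035, 0, 0, 0, 0, 0, -0.026, 0, 0, 0, 0, 0, 0, 0, 0, 0, 0, 0, 0, 0, 0, 0, 0, 0, 0, 0, 0, 0]'

```text
time_s: 45.05
ee_pos: [502.4, 97.8, -13.7]
ee_rot: [180.0, 0.1, 179.6]
force: [-0.6, -0.4, 0.4]
gripper_width: 43.6
```

Request:
arm_command --series '[0, 0, 0, 0, 0, 0, 0, 0, 0, 0, 0, 0, 0, 0, 0, 0, 0, 0, 0, 0, 0, 0, 0, 0, 0, 0, 0, 0, 0, 0]' --hand 0 --newtons 40

```text
time_s: 45.47
ee_pos: [502.3, 98.3, -13.6]
ee_rot: [180.0, 0.1, 179.7]
force: [-0.5, -2.2, 6.4]
gripper_width: 29.6
```

```bash
python3 - <<'E'
from h import *
w=grab("wrist","w36");s=env.state();print(s["ee_pos"],s["ee_rot"],s["force"],s["gripper_width"])
crop("w36",(160,80,400,280),3,"w36c")
E
```

```text
[502.31774172  98.33756575 -13.60641827] [1.79999725e+02 1.04393593e-01 1.79723072e+02] [ 0.50818617 -2.06535854  5.80873191] 30.03302310173651
```

View pics/w36c.png

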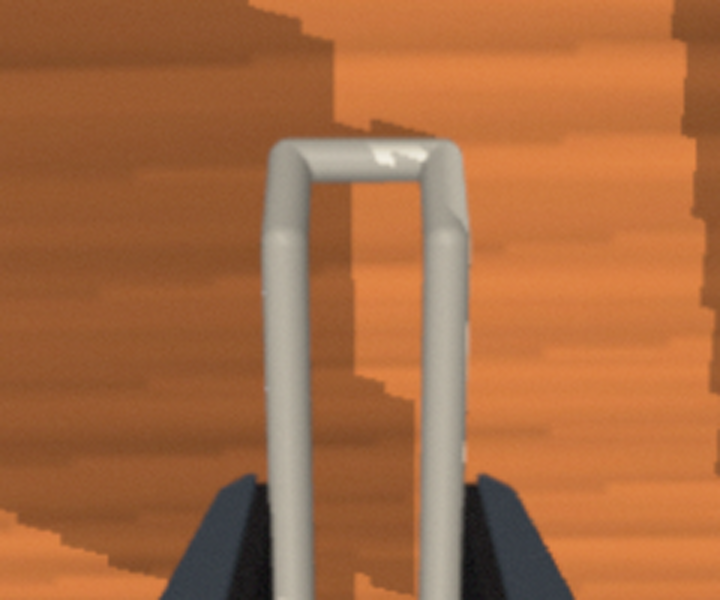

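Request:
arm_command --series '[0, 0, 0.03, 0, 0, 0, 0, 0, 0.05, 0, 0, 0, 0, 0, 0.05, 0, 0, 0, 0, 0, 0.06, 0, 0, 0, 0.0118, -0.0991, 0, 0, 0, -0.0073, 0.0118, -0.0991, 0, 0, 0, -0.0073, 0.0118, -0.0991, 0, 0, 0, -0.0073, 0.0118, -0.0991, 0, 0, 0, -0.0073, 0.0118, -0.0991, 0, 0, 0, -0.0073, 0.0118, -0.0991, 0, 0, 0, -0.0073, 0.0118, -0.0991, 0, 0, 0, -0.0073, 0.0118, -0.0991, 0, 0, 0, -0.0073, 0.0118, -0.0991, 0, 0, 0, -0.0073, 0.0118, -0.0991, 0, 0, 0, -0.0073, 0.0118, -0.0991, 0, 0, 0, -0.0073, 0, 0, 0, 0, 0, 0, 0, 0, 0, 0, 0, 0, 0, 0, 0, 0, 0, 0, 0, 0, 0, 0, 0, 0, 0, 0, 0, 0, 0, 0]'

```text
time_s: 47.18
ee_pos: [553.4, -336.0, 61.5]
ee_rot: [180.0, -0.0, 176.2]
force: [0.0, -0.4, -1.0]
gripper_width: 29.9
```

```bash
python3 - <<'E'
from h import *
w=grab("wrist","w37");s=env.state();print(s["ee_pos"],s["ee_rot"],s["force"],s["gripper_width"])
E
```

```text
[ 553.49272114 -336.16901006   61.62122453] [ 1.79970872e+02 -2.10286675e-02  1.76180367e+02] [-0.47033357  1.22355646 -1.41518534] 29.934446729810603
```

View pics/w37.png

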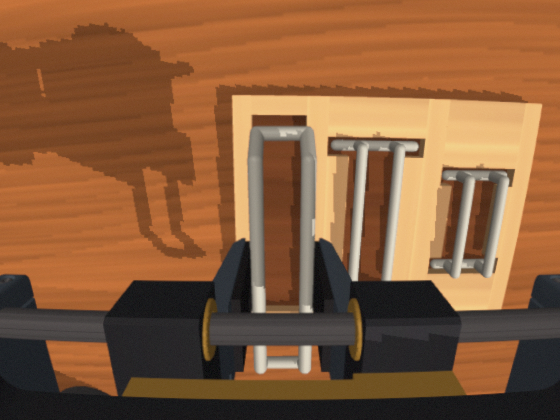

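```bash
python3 - <<'E'
from h import *
crop("w37",(220,80,550,320),2.4,"w37c")
f=load("w37")
p=pix2plane(f,[(234,96),(537,104)],14);print(p.round(1),np.degrees(np.arctan2(*(p[1]-p[0])[[1,0]]))-90,np.linalg.norm(p[1]-p[0]))
p=pix2plane(f,[(252,114.5),(306,115.5)],14);print("cut edge",p.mean(0).round(1))
g=pix2plane(f,[(250,133),(314,133)],79);print("foot",g.mean(0).round(1))
E
```

```text
[[ 466.5 -359.7   14. ]
 [ 481.7 -159.3   14. ]] -4.3352574923245015 201.0547276640651
cut edge [ 480.3 -332.    14. ]
foot [ 485.8 -330.4   79. ]
```

View pics/w37c.png

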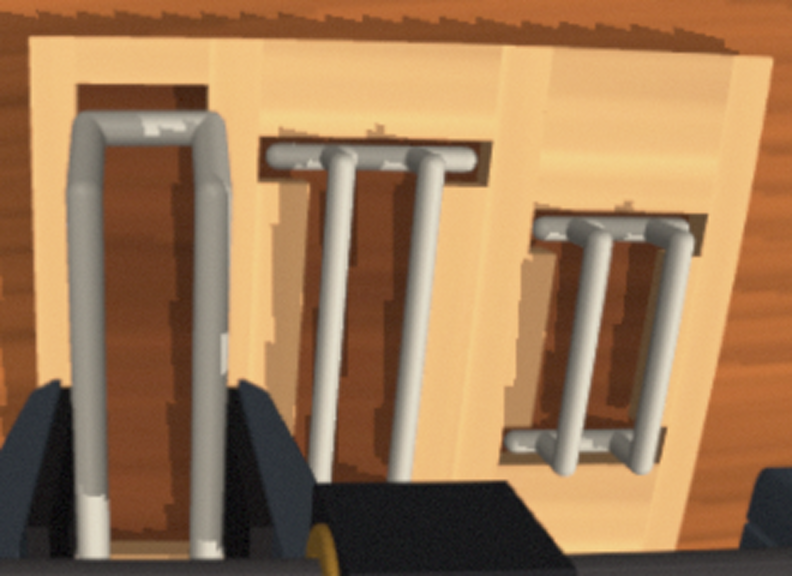

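Request:
arm_command --series '[0, -0.003, 0, 0, 0, 0, 0, 0, -0.05, 0, 0, 0, 0, 0, -0.05, 0, 0, 0, 0, 0, -0.037, 0, 0, 0, 0, 0, 0, 0, 0, 0, 0, 0, 0, 0, 0, 0, 0, 0, 0, 0, 0, 0, 0, 0, 0, 0, 0, 0, 0, 0, 0, 0, 0, 0]'

```text
time_s: 47.98
ee_pos: [554.3, -339.3, 8.1]
ee_rot: [-179.9, 0.1, 176.1]
force: [-0.2, 0.3, -0.9]
gripper_width: 30.0
```

```bash
python3 - <<'E'
from h import *
w=grab("wrist","w38");s=env.state();print(s["ee_pos"],s["ee_rot"],s["force"],s["gripper_width"])
crop("w38",(215,80,365,240),5,"w38c")
E
```

```text
[ 554.11985504 -339.22156651    7.89842491] [-1.79947840e+02  1.03726897e-01  1.76092092e+02] [-0.78741782  0.21737697 -1.06267667] 29.737710407684638
```

View pics/w38c.png

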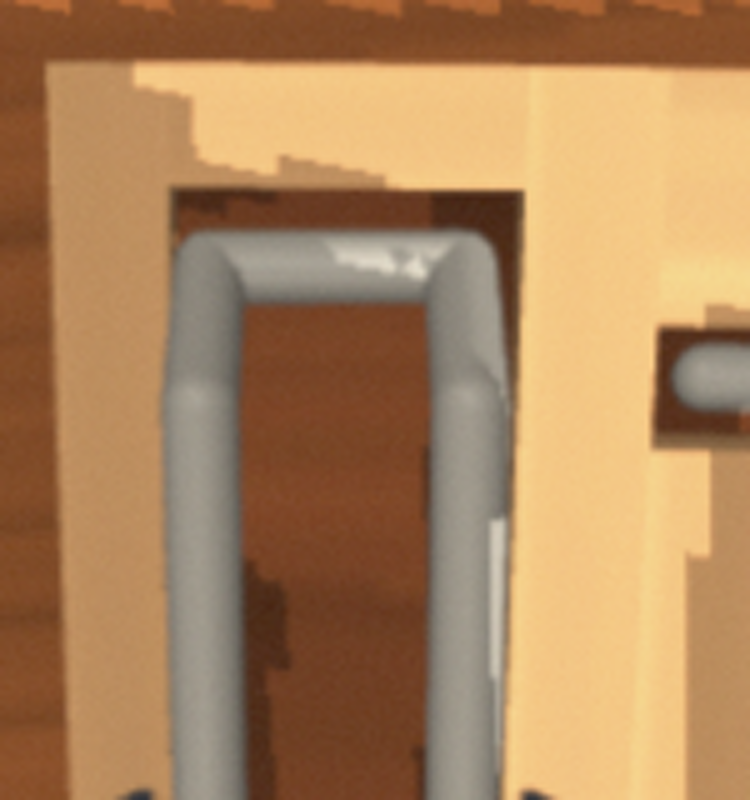

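```bash
python3 - <<'E'
from h import *
f=load("w38");c=lambda *p:[(np.array(q)/5+[215,80]) for q in p]
a=pix2plane(f,c((172,189),(524,191)),14);g=pix2plane(f,c((176,266),(496,266)),25)
print(a.mean(0).round(2),g.mean(0).round(2),np.linalg.norm(g[1]-g[0]),np.linalg.norm(a[1]-a[0]))
th=np.radians(-4);R=np.array([[np.cos(th),np.sin(th)],[-np.sin(th),np.cos(th)]])
d=g.mean(0)[:2]-a.mean(0)[:2];print("foot mid minus edge mid in board frame (want 6,0):",R@d)
# cut sides direction vs link bars
s=pix2plane(f,c((524,195),(505,780)),14);print(np.degrees(np.arctan2(*(s[1]-s[0])[[1,0]])))
s=pix2plane(f,c((204,400),(209,780)),41.5);print(np.degrees(np.arctan2(*(s[1]-s[0])[[1,0]])))
s=pix2plane(f,c((467,400),(462,780)),41.5);print(np.degrees(np.arctan2(*(s[1]-s[0])[[1,0]])))
E
```

```text
[ 480.42 -331.83   14.  ] [ 486.85 -333.48   25.  ] 30.715229566178543 35.484288285881505
foot mid minus edge mid in board frame (want 6,0): [ 6.5367368  -1.19491081]
-4.141673881767528
-4.342636987883229
-3.4476526466504467
```

Request:
arm_command --series '[-0.001, 0.003, 0, 0, 0, 0, 0, 0, 0, 0, 0, 0, 0, 0, -0.012, 0, 0, 0, 0, 0, -0.012, 0, 0, 0, 0, 0, -0.01, 0, 0, 0, 0, 0, -0.007, 0, 0, 0, 0, 0, 0, 0, 0, 0, 0, 0, 0, 0, 0, 0, 0, 0, 0, 0, 0, 0]'

```text
time_s: 48.78
ee_pos: [552.7, -337.5, -8.6]
ee_rot: [180.0, -0.0, 176.1]
force: [-3.9, 1.9, 6.7]
gripper_width: 29.9
```

```bash
python3 - <<'E'
from h import *
w=grab("wrist","w39");s=env.state();print(s["ee_pos"],s["ee_rot"],s["force"],s["gripper_width"])
crop("w39",(215,80,365,240),5,"w39c")
E
```

```text
[ 552.74607351 -337.47939807   -8.61050893] [ 1.79978873e+02 -2.89265897e-02  1.76085308e+02] [-3.14842873  1.04386303  7.2363737 ] 29.81814791244113
```

View pics/w39c.png

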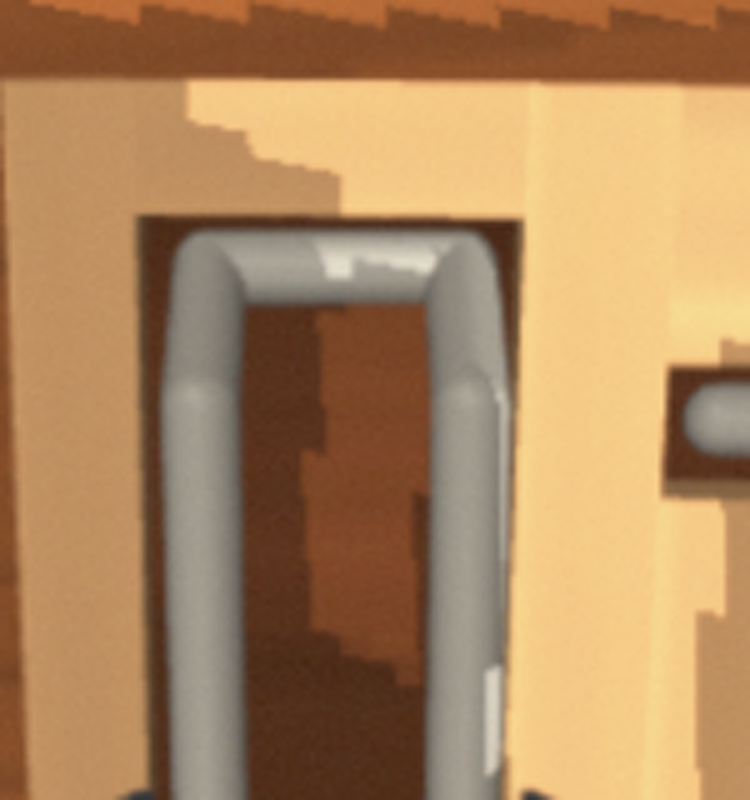

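Request:
arm_command --series '[0, 0, 0, 0, 0, 0, 0, 0, 0, 0, 0, 0, 0, 0, 0, 0, 0, 0, 0, 0, 0.02, 0, 0, 0, 0, 0, 0.08, 0, 0, 0, 0, 0, 0.1, 0, 0, 0, 0, 0, 0.1, 0, 0, 0, 0.05, 0.05, 0.02, 0, 0, 0, 0.06, 0.06, 0, 0, 0, 0, 0, 0.05, 0, 0, 0, 0, 0, 0, 0, 0, 0, 0, 0, 0, 0, 0, 0, 0, 0, 0, 0, 0, 0, 0, 0, 0, 0, 0, 0, 0]' --hand 0.48

```text
time_s: 50.0
ee_pos: [596.7, -274.6, 118.3]
ee_rot: [-180.0, -0.0, 176.0]
force: [0.0, 0.7, 0.1]
gripper_width: 43.8
```

```bash
python3 - <<'E'
from h import *
w=grab("wrist","w40");s=env.state();print(s["ee_pos"],s["ee_rot"],s["force"],s["gripper_width"])
grab("side","sd40");grab("scene","sc40")
crop("w40",(100,10,420,250),2.5,"w40c");crop("sc40",(130,140,430,270),2.6,"sc40c")
E
```

```text
[ 596.67149932 -274.68285427  118.25177218] [-1.79991021e+02 -1.28911715e-02  1.76018275e+02] [ 0.09409096 -0.13795965  0.07544064] 43.90154963215571
```

View pics/w40c.png

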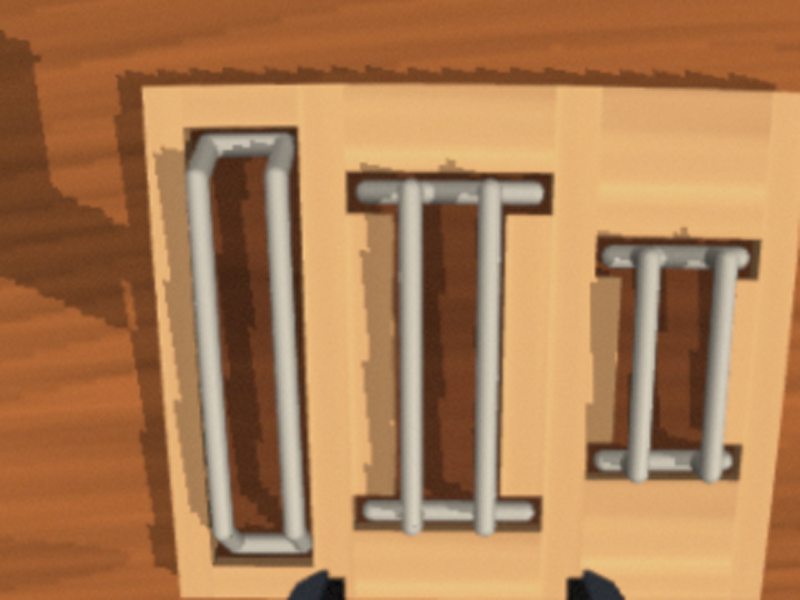

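View pics/sc40c.png

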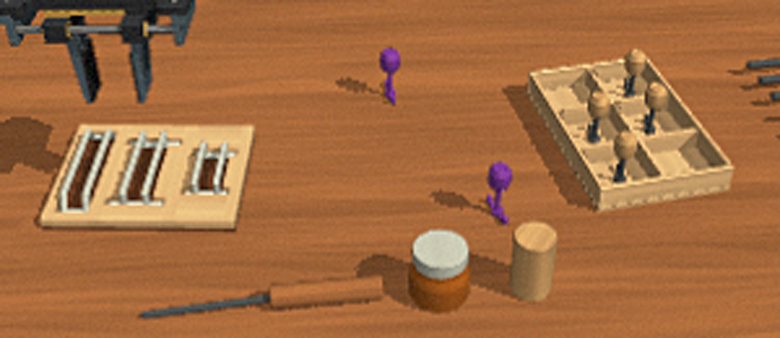

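View pics/sd40.png

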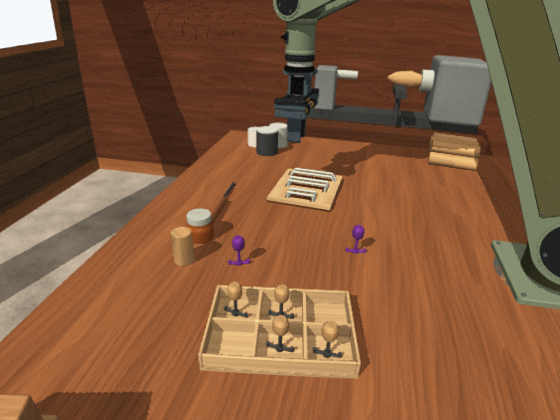

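```bash
python3 - <<'E'
from h import *
f=load("w40");c=lambda *p:[(np.array(q)/2.5+[100,10]) for q in p]
for n,cut,ft in [("long",[(184,130),(298,128),(313,563),(216,566)],[(200,144),(285,144),(303,543),(230,543)]),
 ("wing",[(347,174),(553,174),(543,528),(356,530)],[(358,191),(545,192),(535,512),(362,511)]),
 ("stub",[(597,237),(760,240),(740,478),(588,479)],[(603,257),(750,257),(734,462),(594,460)])]:
    a=rect(f,c(*cut),14);b=rect(f,c(*ft),8.5);print(n,a,"\n  ",b,"diff",(b[0]-a[0]).round(1))
E
```

```text
long (array([ 552.7, -337.1]), 'yawx', np.float64(-4.22), 'yawy-90', np.float64(-2.97), 'L', np.float64(143.5), 'W', np.float64(34.9)) 
   (array([ 551.7, -337.5]), 'yawx', np.float64(-3.82), 'yawy-90', np.float64(-4.38), 'L', np.float64(133.4), 'W', np.float64(26.5)) diff [-1.  -0.4]
wing (array([ 557.5, -272.6]), 'yawx', np.float64(-4.14), 'yawy-90', np.float64(-3.65), 'L', np.float64(116.5), 'W', np.float64(64.2)) 
   (array([ 557.8, -272.6]), 'yawx', np.float64(-4.59), 'yawy-90', np.float64(-4.29), 'L', np.float64(106.8), 'W', np.float64(59.9)) diff [0.3 0. ]
stub (array([ 563., -200.]), 'yawx', np.float64(-3.83), 'yawy-90', np.float64(-3.9), 'L', np.float64(79.1), 'W', np.float64(52.2)) 
   (array([ 563.7, -199.1]), 'yawx', np.float64(-3.88), 'yawy-90', np.float64(-4.01), 'L', np.float64(68.5), 'W', np.float64(48.4)) diff [0.7 0.9]
```

```bash
python3 - <<'E'
from h import *
f=load("w35")
a=load("sc40");b=load("sc1")
d=cv2.absdiff(a["frame"],b["frame"]).sum(2)
print("jar/blank/gouge region max/mean diff",d[225:265,180:350].mean())
print(env.job_done(), env.state()["time_s"])
E
```

```text
jar/blank/gouge region max/mean diff 14.01220588235294
the job is handed in; nothing more can be done
the job is handed in; nothing more can be done
```

The job is handed in. All four hooks present are freed and standing in separate sections of the box. The three empty links lie in their own cut-outs. I used about 50 s of the 210 s.

**Hooks:** there were two in the long link, one in the winged link and one in the stub. I gripped each by its knob, turned its claws along the slot and lifted it clear of its link. I did not touch the purple look-alikes.

**Last checks:**
- **Links:** the last wrist picture puts each link's middle within about 1.2 mm of its cut-out's centre (long 1.1, winged 0.3, stub 1.1). They are aligned within about 0.5°, about 1.4° taking the least certain edge. The foot spacings measured there match links lying flat on the cut-out floors.
- **Hooks:** the wrist, scene and side pictures all show the hooks upright, one to a section, and the box where it was. I judged this by eye and did not measure the hook distances at the end.
- **Jar, blank and gouge:** they look unmoved in the scene picture. A rough before/after comparison of that area gave a mean difference of 14 summed over the three colour channels. That fits image noise, but I had no noise baseline to compare it with.

**What went wrong or disagreed:**
- **Fingertip position:** the fingertips are about 26–28 mm behind the reported TCP, by all three cameras, not 11 mm ahead as the description says. My first knob grasp therefore closed on air, and I corrected for this from then on.
- **Board knocked:** it moved about 16 mm in x and 10 mm in y between the first and second link. I caught this in the pictures and re-measured before placing the stub and long links.
- **Long link:** it met about 7 N at the bottom as it seated, and looked correctly seated once released.

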